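# Uncover a bearing housing and show it to the inspection camera

## Robot

A 6-joint arm with a two-finger parallel gripper is mounted at the origin on the work surface. World frame = base frame: x ahead of the robot, y to its left, z up, the work surface at z = 0. Lengths are in m, angles in rad, forces in N, time in s.
With the tool pointing down it reaches from about 0.3 to 0.875 m from the base axis. Payload 6.4 kg.
Tool frame: the origin (TCP) lies at the very end of the fingers, on their centre line; the grasp point (between the pads) lies ctrl.grip_point_offset behind it (ctrl.grip_point_offset is the distance from the TCP to the grasp point, in m); z points along the fingers, x is the direction in which the jaws open and shut, and the axes are right-handed (so a half turn about z gives the same grasp; the last joint's range is limited). The gripper opens to 85 mm and grips with 20 to 120 N. Pads are 22 mm wide; open, the fingers measure 114 mm over their backs; the gripper's body (76 mm by 85 mm) begins 54 mm behind the grasp point. The pads swing forward as they close: fully open they stand 13 mm farther back than shut.
Start: joints at [-1.316, 0.181, 1.607, -0, 1.354, -0.206], TCP at [0.256, -0.515, 0.231] pointing down, gripper open.
Joint ranges: [-2.99, 2.99], [-0.89, 2.07], [0.3, 2.58], [-1.14, 4.28], [0, 2.63], [-3.12, 3.12]. Speed limits (rad/s): [2.57, 2.57, 3.01, 3.14, 3.14, 3.14].

## Interface

Orientations are given as a unit quaternion [w, x, y, z].
In Python, from bench import get_obs, viewer, workorder, ctrl gives the robot as it stands. The module is installed in compiled form; this text tells all that it offers.
- The arm moves only by the tool move_arm, never from a script. Its argument "increments" is a list of rows, each an object of numbers: "tx", "ty", "tz": the shift along the tool's x, y, z in m; "turn": the turn about the tool's z in degrees. A call has 1 to 20 rows; each row is the pose to reach, as a shift and turn from the pose commanded when the call began, along the tool's axes at that moment; what a row does not reach only later rows make up. A row lasts 1/12 s, in which the tool goes at most 41.7 mm and 7.16 degrees, less where a joint would pass 70% of its speed; a pose out of reach is approached as far as the arm can. A call with a gripper value outside its range is refused whole. "gripper" is the opening, from 0 (shut) to 1 (fully open), set as the call begins (left out, the last holds). The fingers move at their own pace and stop on an object; the grip force is fixed at half the most. Time passes only in rows, so rows that repeat a pose let the fingers close. It gives the time, the measured TCP pose, the force and the opening at its end, in the units of the state.
- get_obs(): the state, without advancing time (a new reading comes with each control period).
- viewer.camera(name): name is "side" or "top"; returns (picture, depth): 384x512x3 uint8, red, green, blue; 384x512 float32, m along the optical axis (not along the pixel's ray), 0 where there is no reading.
- viewer.get_calibration(name): a dict with "intrinsics" (3x3 intrinsics, pixels), "k1" (the pictures are not rectified: a ray, as slopes to the right and down, at radius r is drawn at 1 + k1 r^2 times it, then the intrinsics apply), "origin" and "attitude" of the camera in the world. Camera axes: x right, y up, looking along -z (the intrinsics and any distortion apply to the point x, -y, -z); pixel columns grow to the right and rows downward; lengths in m; the calibration is good to about 2 mm. A picture is of the moment at which its call begins. get_calibration takes no time and is no camera call.
- workorder.hand_in(): hands the job in, once; it reports no verdict.
The state is a dict: "time_s": time; "q": joint angles; "dq": joint speeds; "joint_efforts": joint torques, N m; "eef_pos": TCP position; "eef_rot": TCP orientation; "wrist_force": force on the tool from outside, world axes, zero at the start; "torque": the same for the moment, N m; "opening": opening from 0.0 (shut) to 1.0 (fully open).
Only numpy, scipy, OpenCV 4.12 (cv2) and the standard library are available. Lean on these libraries where they do the work, as an engineer would, in place of code of your own. Each camera call takes 0.05 s, during which the arm holds its last target.

## Task

The unscrewed blue cover still lies on the aluminium bearing housing on the plywood board: take it off and stand it on edge, upright and all the way down, in a free slot of the white rack, and let go of it. Then pick up the housing and hold it in the air in front of the inspection camera so that the face with the bearing looks straight into the lens, centred, 180 mm from the lens, with its sides square in the camera's picture. Finish while still holding it there, steady; leave the camera, the covers already in the rack, the screwdriver and the bin of screws as they are.

Things in the scene. Friction and masses are not known exactly. Their poses are not given: they have to be found in the camera images.
- housing: Bearing housing, a machined aluminium block 56 x 56 x 45 mm high (about 0.27 kg) on the board. Origin: centre of its underside; z up through the bearing, x and y square to its sides (at yaw 0 x points away from the robot). A steel ball bearing sits in its top face, 4 mm deep in a 38 mm bore; four dark screw holes in the corners. The cover hides this face at the start.
- housing_face (a point): Centre of the housing's bearing face, 45 mm above its origin; axes as the housing's.
- cover: Square blue cover plate 62 x 62 x 8 mm (about 0.085 kg), loose on the housing, 3 mm proud of it all round. Origin: centre of its underside; z is its normal (up at the start), x and y lie along its edges and follow the housing's x and y to within 3 degrees. An aluminium circle marks its outer face, a black rubber one its underside.
- cover_mid (a point): Centre of the cover plate, midway in its thickness; axes as the cover's.
- board: Plywood board 170 x 170 x 18 mm fixed on the bench; the housing stands on it within 15 mm of its middle. Origin: centre of its underside on the bench.
- rack: White plastic rack fixed to the bench, 46 mm (x) x 134 mm (y) x 38 mm high. Origin: centre of its underside; at yaw 0 its y points to the robot's left. Four slots, open at both ends, run along its x: 14 mm wide, floor 8 mm above the bench (30 mm deep), middles at y = +48, +16, -16 and -48 mm. Those at +48 and +16 hold covers, those at -16 and -48 are free.
- stored1: Cover of the same kind, standing on edge in the rack's slot at y = +48 mm, its top 70 mm above the bench. Leave alone.
- stored2: Cover of the same kind, standing on edge in the rack's slot at y = +16 mm. Leave alone.
- lens (a point): Middle of the lens's front. The camera looks along this frame's -x axis; its y axis is level, its z axis is up in the picture. A point 180 mm in front of the lens is at (-180, 0, 0) mm in this frame. It looks towards the robot's left, within 20 degrees; height and slant (about 35 to 55 degrees below level) differ from run to run; clamp and tilt are tight and stay put unless knocked.
- screwdriver: Screwdriver 190 mm long lying on the bench beyond the board. Leave alone.
- screw_bin: Small blue open bin 100 x 75 x 40 mm with the cover's screws in it, loose on the bench beyond the board to the right. Leave alone.
- head: The grey inspection camera, 60 x 40 x 40 mm, with a black lens and a white ring light 72 mm across. Origin: its tilt pivot, 80 mm behind the lens glass; axes as the lens's. It hangs on a clamp on a fixed stand at the right end of the work: steel post 22 mm thick, 474 mm high, 60 mm behind the pivot, on a dark foot 130 x 110 x 14 mm.
Not all that is in view belongs to the job. Of the things like the housing, leave any that is green, orange or red; of the rest the smaller one is meant.

How it is judged:
On the way, in this order (a step that is already met when the one before it is completed fails the run):
1. the cover stands on edge in a free slot of the rack, let go (x of cover_mid in the frame of rack between -0.015 and 0.015 m and z of cover_mid in the frame of rack between 0.034 and 0.044 m and y of cover_mid in the frame of rack between -0.055 and -0.009 m and angle between cover's own z axis and vertical between 1.3008 and 1.8408 rad and contact force between cover and the fingers below 0.1 N and linear speed of cover below 0.03 m/s), for 0.3 s.
2. the housing is held before the camera, bearing face to the lens (x of housing_face in the frame of lens between -0.198 and -0.162 m and y of housing_face in the frame of lens between -0.012 and 0.012 m and z of housing_face in the frame of lens between -0.012 and 0.012 m and x of housing in the frame of lens below -0.2 m and angle between the z axis of housing and the x axis of lens, either way round below 0.17 rad and (angle between the x axis of housing and the y axis of lens, either way round below 0.17 rad or angle between the y axis of housing and the y axis of lens, either way round below 0.17 rad) and height (world z) of housing above 0.07 m and contact force between housing and the fingers above 2 N and contact force between housing and head below 0.2 N and linear speed of housing below 0.03 m/s and angular speed of housing below 0.3 rad/s), for 0.3 s.
At the end, for the whole second after the job is handed in: Cover on edge at the bottom of a free slot (within 15 mm along it, 15 degrees of upright), let go. Housing held still in the air by the fingers alone: bearing face 180 +/- 18 mm from the lens, within 12 mm of its axis, turned to it within 10 degrees, sides square to it within 10 degrees (all of step 1 and all of step 2); the arm keeps its last pose, push and grip.
It fails at once if the camera is knocked out of place (distance of lens from where it was at the start of the episode above 0.008 m).
It fails at once if a cover already in the rack is disturbed (distance of any of stored1, stored2 from where it was at the start of the episode above 0.015 m).
It fails at once if the screwdriver or the screw bin is moved (distance of any of screwdriver, screw_bin from where it was at the start of the episode above 0.03 m).
It also fails if it takes over 58 s, if anything falls off the work surface, if the arm or the gripper's body presses on something with over 40 N, if the wrist force passes 120 N, or if a joint passes its speed limit or range.

## Working session

There is one attempt and no reset: what is moved stays moved. The work goes in short steps, Python scripts to look and compute and a tool call to move; the robot and the scene stay as the last step left them, time stands still between calls to the robot, and variables do not carry over. Pictures are saved under pics/ and viewed, and the job is handed in when it is done.

Besides the shell and the picture viewer there is one more tool, called after "Request:" as a command line: name --argument value ..., lists and objects as JSON in quotes. move_arm: Moves the arm, as the interface text tells. Its arguments: {"type":"object","properties":{"increments":{"type":"array"},"gripper":{"type":"number"}},"required":["increments"]}

```bash
mkdir -p pics
cat > h.py <<'E'
import numpy as np, cv2
from bench import get_obs, viewer, workorder, ctrl
from scipy.spatial.transform import Rotation as R
def rot(q): q=np.array(q,float); return R.from_quat([q[1],q[2],q[3],q[0]]).as_matrix() if q.size==4 else q
def cal(n):
    c=viewer.get_calibration(n); return np.array(c['intrinsics']),c['k1'],np.array(c['origin']),rot(c['attitude'])
def rays(n,px):
    K,k1,o,A=cal(n); px=np.atleast_2d(px).astype(float)
    u=cv2.undistortPoints(px.reshape(-1,1,2),K,np.array([k1,0,0,0,0.])).reshape(-1,2)
    d=np.c_[u[:,0],-u[:,1],-np.ones(len(u))]
    return o,d@A.T
def onplane(n,px,z):
    o,d=rays(n,px); return o+d*((z-o[2])/d[:,2])[:,None]
def bydepth(n,px,dep):
    o,d=rays(n,px); return o+d*np.asarray(dep).reshape(-1,1)
def proj(n,P):
    K,k1,o,A=cal(n); c=(np.atleast_2d(P)-o)@A
    x=c[:,0]/-c[:,2]; y=-c[:,1]/-c[:,2]; f=1+k1*(x*x+y*y)
    return np.c_[K[0,0]*x*f+K[0,2],K[1,1]*y*f+K[1,2]]
def cloud(n,dep):
    h,w=dep.shape; g=np.stack(np.meshgrid(np.arange(w),np.arange(h)),-1).reshape(-1,2)
    return bydepth(n,g,dep.ravel()).reshape(h,w,3)
E
python3 - <<'E'
from h import *
for n in('side','top'):
    p,d=viewer.camera(n); cv2.imwrite(f'pics/{n}0.png',p[:,:,::-1]); np.savez(f'{n}0.npz',p=p,d=d)
    c=viewer.get_calibration(n); print(n,c)
print(get_obs(), ctrl.grip_point_offset)
E
```

```text
side {'intrinsics': array([[400.35099784,   0.        , 250.75783996],
       [  0.        , 400.35099784, 195.99427011],
       [  0.        ,   0.        ,   1.        ]]), 'k1': -0.006791750543934925, 'origin': array([0.38907439, 0.75696647, 0.76793352]), 'attitude': array([-0.11798816, -0.05008572,  0.45296691,  0.88226481])}
top {'intrinsics': array([[400.55029883,   0.        , 261.6741276 ],
       [  0.        , 400.55029883, 187.78782526],
       [  0.        ,   0.        ,   1.        ]]), 'k1': 0.04008153592612756, 'origin': array([ 4.02161603e-01, -2.85542200e-05,  1.19328365e+00]), 'attitude': array([ 0.71072593,  0.05888136, -0.05947747, -0.69847267])}
{'time_s': 0.1, 'q': array([-1.31630395e+00,  1.81492165e-01,  1.60787816e+00,  1.77848122e-05,
        1.35380724e+00, -2.06305658e-01]), 'dq': array([-0.00134332, -0.00109516, -0.00061184, -0.00134047, -0.00066546,
        0.00041631]), 'joint_efforts': array([-9.37381969e-05, -4.45884025e+01, -3.52237558e+01, -4.83269487e-04,
        4.16596653e-03,  2.42831965e-05]), 'eef_pos': array([ 0.25557448, -0.51453847,  0.23047438]), 'eef_rot': array([-5.52977063e-04,  8.49899610e-01, -5.26944043e-01, -5.67700908e-04]), 'wrist_force': array([ 0.32921186, -0.01710334, -0.37195036]), 'torque': array([-0.02459188, -0.01488888,  0.00225668]), 'opening': 1.0020669317911197} 0.0187
```

View pics/side0.png

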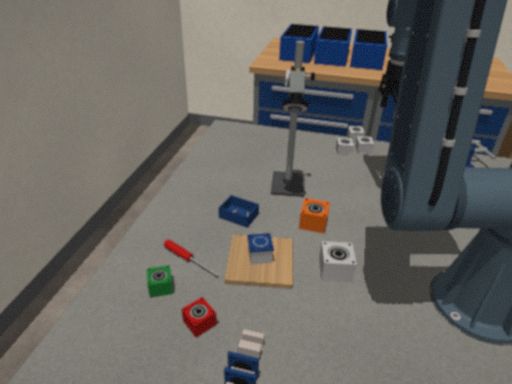

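View pics/top0.png

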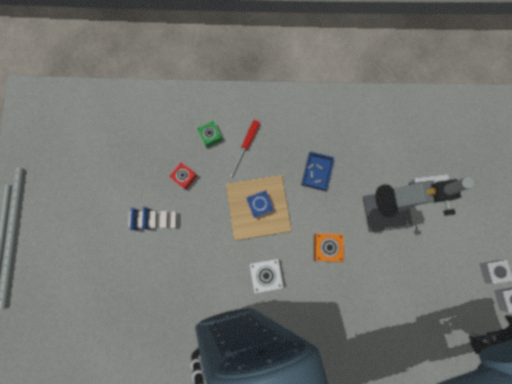

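Run:
```python
import numpy as np,cv2
from h import *
s=np.load('side0.npz')['p'];t=np.load('top0.npz')['p']
def crop(im,x0,x1,y0,y1,k): return cv2.resize(im[y0:y1,x0:x1],None,fx=k,fy=k,interpolation=cv2.INTER_CUBIC)
a=crop(s,250,340,30,200,3);b=crop(t,350,490,150,250,3)
o=np.zeros((510,700,3),np.uint8);o[:,:270]=a;o[:300,275:695]=b
cv2.imwrite('pics/c1.png',o[:,:,::-1])
a=crop(s,200,380,210,384,2);b=crop(t,110,340,100,300,2)
o=np.zeros((400,800,3),np.uint8);o[:348,:360]=a[:,:360];o[:400,365:800]=b[:,:435]
cv2.imwrite('pics/c2.png',o[:,:,::-1])
for n in('side','top'):
    K,k,o,A=cal(n); print(n,A@[0,0,-1],A@[0,1,0])
print(proj('top',[[.4,0,0],[.5,0,0],[.4,.1,0],[.4,-.3,0],[.4,-.3,.474]]))
```

```text
side [ 0.19526721 -0.78745449 -0.58462479] [ 0.16281926 -0.56179953  0.81109258]
top [ 1.66798393e-01  6.10246578e-04 -9.85990833e-01] [0.98584105 0.01733782 0.16678378]
[[260.71992272 256.36891827]
 [261.31169527 222.23815849]
 [226.62252019 255.79366143]
 [363.26860624 258.33742244]
 [431.66084411 260.34221585]]
```

View pics/c1.png

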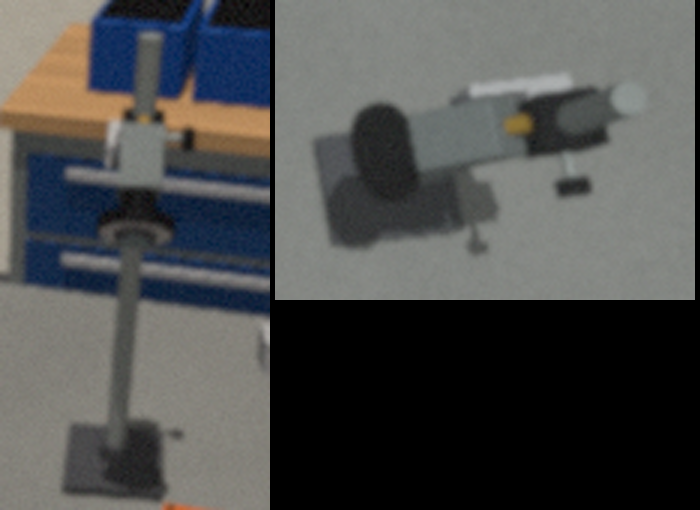

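View pics/c2.png

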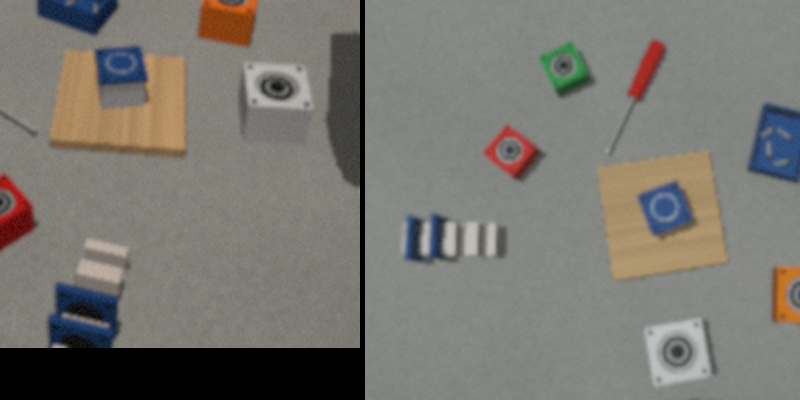

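```bash
cat > m1.py <<'E'
from h import *
D={n:np.load(n+'0.npz') for n in('side','top')}
C={n:cloud(n,D[n]['d']) for n in D}
def blob(n,mask,roi,minz=-1):
    x0,x1,y0,y1=roi; m=np.zeros(mask.shape,bool); m[y0:y1,x0:x1]=mask[y0:y1,x0:x1]
    return m
hs={n:cv2.cvtColor(D[n]['p'],cv2.COLOR_RGB2HSV) for n in D}
# bench height check
for n,px in (('top',[(100,120),(200,300),(320,120)]),('side',[(220,170),(120,330),(300,330)])):
    print(n,[C[n][y,x].round(4) for x,y in px])
for n,roi in (('top',(240,282,184,222)),('side',(244,278,226,268))):
    h=hs[n]; m=blob(n,(h[...,0]>95)&(h[...,0]<130)&(h[...,1]>110),roi)
    P=C[n][m]; 
    z=np.median(P[:,2]); print(n,'cover px',m.sum(),'z',np.percentile(P[:,2],[5,25,50,75,95]).round(4))
    c=max(cv2.findContours(m.astype(np.uint8),cv2.RETR_EXTERNAL,cv2.CHAIN_APPROX_NONE)[0],key=cv2.contourArea)
    c=cv2.convexHull(c).reshape(-1,2)
    W=onplane(n,c,0.071); r=cv2.minAreaRect((W[:,:2]*1000).astype(np.float32)); print(r)
    M=cv2.moments(c.reshape(-1,1,2)); cc=[[M['m10']/M['m00'],M['m01']/M['m00']]]; print('centroid',cc,onplane(n,cc,.071))
# head cloud
for n,roi in (('top',(365,490,160,235)),('side',(270,330,35,200))):
    x0,x1,y0,y1=roi; P=C[n][y0:y1,x0:x1].reshape(-1,3); k=(P[:,2]>.05)&(P[:,2]<.6)&(np.abs(P[:,0]-.5)<.4)&(P[:,1]<0)&(P[:,1]>-.8); P=P[k]
    print(n,len(P),P.min(0).round(3),P.max(0).round(3))
    np.save('head_'+n+'.npy',P)
    for a,b in zip(np.arange(.05,.5,.03),np.arange(.08,.53,.03)):
        q=P[(P[:,2]>a)&(P[:,2]<b)]
        if len(q): print('%.2f'%a,len(q),q.mean(0).round(3),q.min(0).round(3),q.max(0).round(3))
E
python3 m1.py
```

```text
top [array([ 8.073e-01,  5.029e-01, -1.000e-04]), array([0.2742, 0.172 , 0.0014]), array([ 0.8211, -0.1769, -0.0013])]
side [array([ 7.928e-01, -4.022e-01, -7.000e-04]), array([0.7946, 0.2989, 0.0025]), array([0.4085, 0.1926, 0.0034])]
top cover px 262 z [0.0679 0.0704 0.0715 0.0729 0.0748]
((546.8336791992188, 4.910610198974609), (56.267539978027344, 55.4521369934082), 22.14308738708496)
centroid [[259.7401826484018, 203.78127853881276]] [[0.54614627 0.00533627 0.071     ]]
side cover px 298 z [0.0692 0.0716 0.0727 0.0737 0.0751]
((547.6416625976562, 7.719821929931641), (56.63255310058594, 63.18053436279297), 20.114261627197266)
centroid [[260.0266472868217, 242.44476744186048]] [[0.54728299 0.00883985 0.071     ]]
top 2419 [ 0.489 -0.394  0.11 ] [ 0.573 -0.241  0.478]
0.11 11 [ 0.532 -0.369  0.127] [ 0.53  -0.373  0.11 ] [ 0.536 -0.364  0.138]
0.14 11 [ 0.532 -0.367  0.153] [ 0.531 -0.374  0.143] [ 0.535 -0.364  0.164]
0.17 8 [ 0.531 -0.369  0.184] [ 0.531 -0.373  0.17 ] [ 0.532 -0.367  0.198]
0.20 4 [ 0.531 -0.371  0.213] [ 0.53  -0.373  0.202] [ 0.531 -0.37   0.223]
0.29 4 [ 0.53
[... 1045 characters left out ...]
29]
0.23 61 [ 0.541 -0.365  0.245] [ 0.531 -0.374  0.23 ] [ 0.551 -0.359  0.26 ]
0.26 26 [ 0.541 -0.365  0.265] [ 0.531 -0.375  0.26 ] [ 0.552 -0.36   0.27 ]
0.29 30 [ 0.528 -0.273  0.316] [ 0.495 -0.286  0.307] [ 0.559 -0.263  0.32 ]
0.32 201 [ 0.525 -0.256  0.337] [ 0.492 -0.308  0.32 ] [ 0.561 -0.238  0.35 ]
0.35 280 [ 0.526 -0.279  0.364] [ 0.492 -0.379  0.35 ] [ 0.564 -0.237  0.38 ]
0.38 365 [ 0.535 -0.322  0.394] [ 0.492 -0.393  0.38 ] [ 0.574 -0.282  0.41 ]
0.41 109 [ 0.539 -0.356  0.422] [ 0.515 -0.376  0.41 ] [ 0.553 -0.31   0.44 ]
0.44 89 [ 0.541 -0.366  0.455] [ 0.531 -0.378  0.44 ] [ 0.553 -0.355  0.47 ]
0.47 26 [ 0.542 -0.368  0.473] [ 0.532 -0.383  0.47 ] [ 0.551 -0.36   0.475]
```

```bash
cat > m2.py <<'E'
from h import *
import sys
tag=sys.argv[1] if len(sys.argv)>1 else '0'
D={n:np.load(n+tag+'.npz') for n in('side','top')}
C={n:cloud(n,D[n]['d']) for n in D}
def rect(P): 
    r=cv2.minAreaRect((P[:,:2]*1000).astype(np.float32)); return np.round(r[0],1),np.round(r[1],1),round(r[2],2)
for n in D:
    P=C[n].reshape(-1,3)
    def box(x0,x1,y0,y1,z0,z1): return P[(P[:,0]>x0)&(P[:,0]<x1)&(P[:,1]>y0)&(P[:,1]<y1)&(P[:,2]>z0)&(P[:,2]<z1)]
    q=box(.49,.61,-.05,.06,.066,.08); print(n,'cover',len(q),rect(q),np.median(q[:,2]).round(4),q.mean(0).round(4))
    q=box(.43,.65,-.1,.12,.0125,.025); print(n,'board',len(q),rect(q),np.median(q[:,2]).round(4))
    q=box(.43,.65,.22,.45,.032,.044); print(n,'rack top',len(q),rect(q) if len(q) else '',np.median(q[:,2]).round(4))
    q=box(.43,.65,.22,.45,.055,.08); print(n,'stored',len(q),np.median(q[:,2]).round(4),np.percentile(q[:,2],98).round(4))
    for y in np.arange(.24,.42,.004):
        k=q[(q[:,1]>y)&(q[:,1]<y+.004)]
        if len(k)>3: print('   y',round(y,3),len(k),k.min(0).round(3),k.max(0).round(3))
    q=box(.3,.5,-.25,-.1,.02,.08); print(n,'orange',rect(q),q[:,2].max().round(3), q.min(0).round(3),q.max(0).round(3))
    q=box(.5,.7,-.25,-.1,.02,.08); print(n,'bin',rect(q),q.min(0).round(3),q.max(0).round(3))
    q=box(.3,.43,-.08,.08,.02,.12); print(n,'white',rect(q),q.min(0).round(3),q.max(0).round(3))
E
python3 m2.py
cat > m3.py <<'E'
from h import *
# head analysis: top faces plane fits
T=np.load('head_top.npy');S=np.load('head_side.npy')
P=np.r_[T,S]; P=P[(P[:,2]>.29)&(P[:,2]<.43)]
from scipy.spatial import cKDTree
t=cKDTree(P); N=[]
for p in P:
    i=t.query_ball_point(p,.009); q=P[i]
    if len(q)<8: N.append([0,0,0,1]);continue
    u,s,v=np.linalg.svd(q-q.mean(0)); n=v[2]; n=n*np.sign(n[2] if abs(n[2])>.2 else n[1]); N.append([*n,s[2]/np.sqrt(len(q))])
N=np.array(N); ok=N[:,3]<.0015
az=np.degrees(np.arctan2(N[:,0],N[:,1])); el=np.degrees(np.arcsin(N[:,2]))
H,a,b=np.histogram2d(az[ok],el[ok],bins=[np.arange(-180,181,15),np.arange(-90,91,10)])
for i,j in zip(*np.unravel_index(np.argsort(-H.ravel())[:10],H.shape)):
    k=ok&(az>=a[i])&(az<a[i+1])&(el>=b[j])&(el<b[j+1])
    print(int(H[i,j]),a[i],b[j],P[k].mean(0).round(3),N[k,:3].mean(0).round(3),P[k].min(0).round(3),P[k].max(0).round(3))
E
python3 m3.py
```

```text
side cover 435 (array([549.6,   4. ]), array([63.1, 65.6]), 19.67) 0.0726 [0.5481 0.0076 0.0724]
side board 2467 (array([560.9,  11.8]), array([200.8, 174.6]), 10.31) 0.0196
side rack top 777 (array([565.5, 297.5]), array([131.2, 193.9]), 79.13) 0.0392
side stored 550 0.0691 0.0732
   y 0.324 47 [0.474 0.324 0.069] [0.534 0.328 0.074]
   y 0.328 89 [0.473 0.328 0.055] [0.535 0.332 0.074]
   y 0.332 129 [0.474 0.332 0.055] [0.535 0.334 0.074]
   y 0.356 36 [0.47  0.357 0.061] [0.53  0.36  0.073]
   y 0.36 70 [0.471 0.36  0.057] [0.531 0.364 0.073]
   y 0.364 178 [0.47  0.364 0.055] [0.53  0.367 0.074]
side orange (array([ 431.4, -192.8]), array([82.5, 76.7]), 89.24) 0.067 [ 0.393 -0.234  0.021] [ 0.47  -0.152  0.067]
side bin (array([ 656.2, -165.6]), array([ 81.7, 101.9]), 76.41) [ 0.6   -0.215  0.02 ] [ 0.7   -0.118  0.045]
side white (array([350.2, -16.3]), array([79.6, 84.8]), 11.04) [ 0.304 -0.065  0.02 ] [0.396 0.032 0.069]
top cover 475 (array([548.2,   6.7]), array([61.9, 61.9]), 21.78) 0.0714 [0.5481 0.0067 0.0714]
top board 2777 (array([560.2,  13.9]), array([200.1, 170. ]),
[... 1095 characters left out ...]
 0.537 -0.347  0.38 ] [-0.16   0.984  0.049] [ 0.524 -0.352  0.334] [ 0.555 -0.249  0.393]
31 -15 30 [ 0.53  -0.292  0.387] [-0.109  0.772  0.625] [ 0.51  -0.311  0.373] [ 0.548 -0.282  0.409]
26 -105 70 [ 0.533 -0.374  0.399] [-0.24  -0.043  0.969] [ 0.522 -0.387  0.391] [ 0.568 -0.34   0.402]
22 -180 40 [ 0.523 -0.291  0.35 ] [-0.037 -0.695  0.716] [ 0.496 -0.342  0.322] [ 0.549 -0.25   0.402]
21 0 40 [ 0.543 -0.293  0.388] [0.046 0.73  0.68 ] [ 0.53  -0.308  0.353] [ 0.551 -0.269  0.407]
20 150 40 [ 0.545 -0.293  0.355] [ 0.218 -0.644  0.731] [ 0.502 -0.341  0.319] [ 0.559 -0.258  0.406]
18 -180 50 [ 0.514 -0.3    0.367] [-0.065 -0.594  0.799] [ 0.494 -0.388  0.319] [ 0.546 -0.257  0.407]
```

```bash
cat > m4.py <<'E'
from h import *
T=np.load('head_top.npy');S=np.load('head_side.npy')
P=np.r_[T,S]
def fit(c,n,tol=.004,r=.03,it=6):
    c=np.array(c);n=np.array(n)
    n=n/np.linalg.norm(n)
    for _ in range(it):
        k=(np.abs((P-c)@n)<tol)&(np.linalg.norm(P-np.array(c0),axis=1)<r)
        c=P[k].mean(0);v=np.linalg.svd(P[k]-c)[2][2]; n=v*np.sign(v@n)
    return c,n,k.sum(),np.std((P[k]-c)@n)
c0=[.531,-.292,.386]; c,n,k,s=fit(c0,[-.106,.728,.676],.003,.025); print('topface',c.round(4),n.round(4),k,s)
h=n[:2]/np.linalg.norm(n[:2]); el=np.arctan2(np.linalg.norm(n[:2]),n[2]) # slant below level
look=np.r_[h*np.cos(el),-np.sin(el)]; print('slant',np.degrees(el),'az',np.degrees(np.arctan2(h[0],h[1])))
zl=n; xl=-look; yl=np.cross(zl,xl)
Rl=np.c_[xl,yl,zl]
piv0=np.array([.541,-.371])+.06*h
ax=c-.02*n; 
L=(P-np.r_[piv0,.378])@Rl   # head-ish coordinates
import sys
for x in np.arange(.04,-.11,-.005):
    k=(L[:,0]<x)&(L[:,0]>=x-.005)&(np.abs(L[:,1])<.05)&(np.abs(L[:,2])<.06)
    q=L[k]
    if len(q): print('%.3f'%x,len(q),'y',np.percentile(q[:,1],[2,98]).round(3),'z',np.percentile(q[:,2],[2,98]).round(3))
k=(L[:,0]<-.055); c0=P[k].mean(0)
SL=(S-np.r_[piv0,.378])@Rl
q=SL[(SL[:,0]<-.06)]; print('front side-view: x hist',np.histogram(q[:,0],bins=np.arange(-.1,-.05,.003)))
r=np.linalg.norm(q[:,1:],axis=1)
print(np.c_[q,r][::12].round(4))
E
python3 m4.py
```

```text
topface [ 0.5301 -0.2923  0.3862] [-0.1194  0.7416  0.6602] 577 0.0013492752985980953
slant 48.68652540077035 az -9.14784194093198
0.040 114 y [-0.048  0.031] z [-0.044  0.006]
0.035 86 y [-0.049  0.032] z [-0.046  0.011]
0.030 257 y [-0.019  0.028] z [-0.03   0.022]
0.025 111 y [-0.019  0.031] z [-0.033  0.023]
0.020 106 y [-0.019  0.031] z [-0.033  0.023]
0.015 93 y [-0.017  0.032] z [0.003 0.023]
0.010 105 y [-0.019  0.031] z [-0.009  0.023]
0.005 85 y [-0.017  0.032] z [-0.003  0.024]
0.000 96 y [-0.019  0.031] z [-0.008  0.023]
-0.005 72 y [-0.017  0.026] z [-0.003  0.023]
-0.010 82 y [-0.019  0.019] z [-0.001  0.022]
-0.015 74 y [-0.018  0.021] z [0.016 0.023]
-0.020 65 y [-0.019  0.02 ] z [0.015 0.023]
-0.025 84 y [-0.019  0.02 ] z [-0.013  0.023]
-0.030 47 y [-0.016  0.019] z [-0.004  0.02 ]
-0.035 54 y [-0.014  0.016] z [0.007 0.019]
-0.040 55 y [-0.015  0.016] z [0.003 0.018]
-0.045 45 y [-0.015  0.018] z [0.004 0.019]
-0.050 170 y [-0.029  0.033] z [-0.02   0.035]
-0.055 239 y [-0.032  0.035] z [-0.023  0.037]
-0.060 124 y [-0.034  0.034] z [0.009 0.038]
-0.065 162 y [-0.0
[... 2286 characters left out ...]
436e-01  1.070e-02 -2.067e-01  2.070e-01]
 [-1.463e-01 -5.500e-03 -2.049e-01  2.050e-01]
 [-1.540e-01  5.000e-04 -2.012e-01  2.012e-01]
 [-1.586e-01  6.200e-03 -2.126e-01  2.127e-01]
 [-1.646e-01  8.900e-03 -2.164e-01  2.166e-01]
 [-1.651e-01 -7.600e-03 -2.249e-01  2.250e-01]
 [-1.718e-01 -1.600e-03 -2.265e-01  2.265e-01]
 [-1.800e-01  4.500e-03 -2.204e-01  2.204e-01]
 [-1.844e-01  1.030e-02 -2.348e-01  2.350e-01]
 [-1.863e-01 -6.300e-03 -2.366e-01  2.367e-01]
 [-1.929e-01 -3.000e-04 -2.392e-01  2.392e-01]
 [-1.987e-01 -8.000e-04 -2.443e-01  2.443e-01]
 [-2.048e-01  1.900e-03 -2.489e-01  2.489e-01]
 [-2.947e-01 -5.210e-02 -1.422e-01  1.514e-01]
 [-3.009e-01 -5.800e-02 -1.360e-01  1.478e-01]]
```

```bash
cat > m5.py <<'E'
from h import *
D={n:np.load(n+'0.npz') for n in('side','top')}
C={n:cloud(n,D[n]['d']) for n in D}
A=[]
for n in D:
    P=C[n].reshape(-1,3)
    q=P[(P[:,0]>.46)&(P[:,0]<.545)&(P[:,1]>.22)&(P[:,1]<.42)&(P[:,2]>.031)&(P[:,2]<.044)]
    img=cv2.cvtColor(D[n]['p'],cv2.COLOR_RGB2HSV).reshape(-1,3)
    m=(P[:,0]>.46)&(P[:,0]<.545)&(P[:,1]>.22)&(P[:,1]<.42)&(P[:,2]>.031)&(P[:,2]<.044)&(img[:,1]<70)
    q=P[m]; print(n,len(q),q.min(0).round(4),q.max(0).round(4),np.median(q[:,2]).round(4))
    r=cv2.minAreaRect((q[:,:2]*1000).astype(np.float32)); print(r)
    th=np.radians(5); 
    for y in np.arange(.23,.40,.003):
        k=q[(q[:,1]>=y)&(q[:,1]<y+.003)]
        if len(k)>2: print('%.3f'%y,len(k),k[:,0].min().round(4),k[:,0].max().round(4))
h=np.array([-.1194,.7416]);h/=np.linalg.norm(h)
el=np.radians(48.3); look=np.r_[h*np.cos(el),-np.sin(el)]; z=np.r_[h*np.sin(el),np.cos(el)];xl=-look;yl=np.cross(z,xl)
piv=np.r_[np.array([.541,-.371])+.06*h,.378]
lens=piv+np.c_[xl,yl,z]@[-.0775,.0005,.0018]
print('lens',lens.round(4),'look',look.round(4),'yl',yl.round(4),'face target',(lens+.18*look).round(4),'org',(lens+.225*look).round(4))
E
python3 m5.py
```

```text
side 511 [0.4732 0.2438 0.0311] [0.5352 0.3721 0.044 ] 0.0386
((506.36614990234375, 307.44915771484375), (62.198936462402344, 125.37782287597656), 5.6677656173706055)
0.245 12 0.4843 0.5237
0.248 23 0.4814 0.5251
0.251 32 0.4806 0.5264
0.254 32 0.4819 0.5257
0.257 49 0.4813 0.5249
0.272 17 0.4822 0.525
0.275 31 0.4813 0.524
0.278 31 0.4804 0.5256
0.281 30 0.4818 0.5249
0.284 21 0.4813 0.5255
0.287 50 0.4803 0.5232
0.290 42 0.486 0.5246
0.326 3 0.4732 0.4734
0.329 7 0.4882 0.5352
0.332 52 0.4795 0.535
0.335 9 0.4825 0.5168
0.338 21 0.48 0.5246
0.365 31 0.4891 0.5305
0.368 7 0.5116 0.5248
0.371 5 0.5187 0.5244
top 427 [0.4754 0.2478 0.0311] [0.5332 0.3816 0.0436] 0.0384
((505.28515625, 314.7748718261719), (57.74183654785156, 133.05247497558594), 4.89661169052124)
0.248 17 0.4818 0.5253
0.251 16 0.4819 0.5253
0.254 17 0.4819 0.5251
0.257 17 0.4817 0.525
0.260 3 0.4992 0.5075
0.272 10 0.482 0.5159
0.275 18 0.4813 0.5245
0.278 17 0.4812 0.5216
0.281 17 0.481 0.5244
0.284 14 0.4843 0.5245
0.287 19 0.4813 0.5247
0.290 13 0.4813 0.5188
0.305 17 0.4812 0.524
0.308 19 0.4812 0.5241
0.311 19 0.481 0.524
0.314 15 0.4809 0.5237
0.317 16 0.4808 0.5242
0.320 17 0.4811 0.5236
0.323 18 0.4754 0.5187
0.326 11 0.4805 0.5332
0.341 3 0.5093 0.5176
0.344 19 0.4801 0.5239
0.347 12 0.4832 0.5231
0.350 22 0.4803 0.5207
0.353 9 0.4918 0.5238
0.356 20 0.4802 0.5233
0.359 7 0.5001 0.5293
0.377 15 0.48 0.5226
0.380 7 0.4887 0.5173
lens [ 0.5235 -0.2595  0.3213] look [-0.1057  0.6568 -0.7466] yl [0.9873 0.159  0.    ] face target [ 0.5045 -0.1412  0.1869] org [ 0.4998 -0.1117  0.1533]
```

```bash
cat >> h.py <<'E'
def go(x,y,z,psi,verbose=True):
    o=get_obs(); p=o['eef_pos']; A=rot(o['eef_rot']); d=A.T@(np.array([x,y,z])-p)
    cur=np.degrees(np.arctan2(A[1,0],A[0,0])); t=-(psi-cur); t=(t+180)%360-180
    print('t %.2f pos'%o['time_s'],p.round(4),'psi %.1f'%cur,'tilt %.2f'%np.degrees(np.arccos(-A[2,2])),'F',o['wrist_force'].round(1),'op %.3f'%o['opening'])
    print('-> tx %.4f ty %.4f tz %.4f turn %.1f'%(*d,t))
def snap(tag,rois=None,k=2):
    for n in('side','top'):
        p,d=viewer.camera(n); np.savez(n+tag+'.npz',p=p,d=d)
    show(tag,rois,k)
def show(tag,rois,k=3):
    out=[]
    for n,(x0,x1,y0,y1) in rois.items():
        p=np.load(n+tag+'.npz')['p'][y0:y1,x0:x1]; out.append(cv2.resize(p,None,fx=k,fy=k,interpolation=cv2.INTER_CUBIC))
    H=max(a.shape[0] for a in out); W=sum(a.shape[1] for a in out)
    o=np.zeros((H,W,3),np.uint8);x=0
    for a in out: o[:a.shape[0],x:x+a.shape[1]]=a;x+=a.shape[1]
    cv2.imwrite('pics/'+tag+'.png',o[:,:,::-1]); print(o.shape)
E
python3 -c "
from h import *
go(.36,-.10,.23,21.8)
show('0',{'side':(230,300,220,295),'top':(220,300,170,245)},5)
"; mv pics/0.png pics/crop_cover.png
```

```text
t 0.10 pos [ 0.2556 -0.5145  0.2305] psi -63.6 tilt 0.09 F [ 0.3 -0.  -0.4] op 1.002
-> tx -0.3249 ty -0.2779 tz 0.0011 turn -85.4
(375, 750, 3)
```

View pics/crop_cover.png

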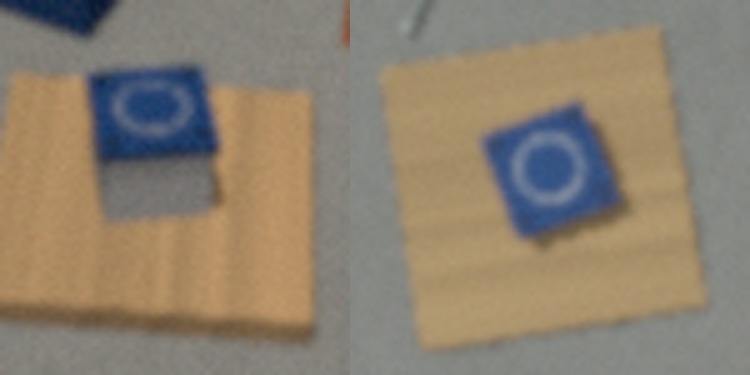

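Candidates for the housing: the grey block under the blue cover on the plywood (top 260,204; side 260,248), a larger pale block (top 267,276; side 338,260), and the orange, red and green ones. The grey one on the board, under the cover, is the smaller uncoloured block, and the crop confirms it: blue square with an aluminium circle, yawed about 22°, on the plywood.

Request:
move_arm --increments '[{"tx":-0.325,"ty":-0.278,"tz":0.0,"turn":-85.4},{"tx":-0.325,"ty":-0.278,"tz":0.0,"turn":-85.4},{"tx":-0.325,"ty":-0.278,"tz":0.0,"turn":-85.4},{"tx":-0.325,"ty":-0.278,"tz":0.0,"turn":-85.4},{"tx":-0.325,"ty":-0.278,"tz":0.0,"turn":-85.4},{"tx":-0.325,"ty":-0.278,"tz":0.0,"turn":-85.4},{"tx":-0.325,"ty":-0.278,"tz":0.0,"turn":-85.4},{"tx":-0.325,"ty":-0.278,"tz":0.0,"turn":-85.4},{"tx":-0.325,"ty":-0.278,"tz":0.0,"turn":-85.4},{"tx":-0.325,"ty":-0.278,"tz":0.0,"turn":-85.4},{"tx":-0.325,"ty":-0.278,"tz":0.0,"turn":-85.4},{"tx":-0.325,"ty":-0.278,"tz":0.0,"turn":-85.4},{"tx":-0.325,"ty":-0.278,"tz":0.0,"turn":-85.4},{"tx":-0.325,"ty":-0.278,"tz":0.0,"turn":-85.4}]' --gripper 1.0

```text
time_s: 1.27
eef_pos: [0.3601, -0.1001, 0.2311]
eef_rot: [-0.0, 0.982, 0.188, -0.0]
wrist_force: [0.4, -0.2, 0.0]
opening: 1.001
```

```bash
python3 -c "
from h import *
go(.5517,-.0023,.11,21.8)
snap('a1',{'side':(200,512,0,300),'top':(180,360,100,384)},1.5)
"
```

```text
t 1.27 pos [ 0.3601 -0.1001  0.2311] psi 21.6 tilt 0.02 F [ 0.4 -0.2  0. ] op 1.001
-> tx 0.2142 ty -0.0202 tz 0.1211 turn -0.2
(450, 738, 3)
```

View pics/a1.png

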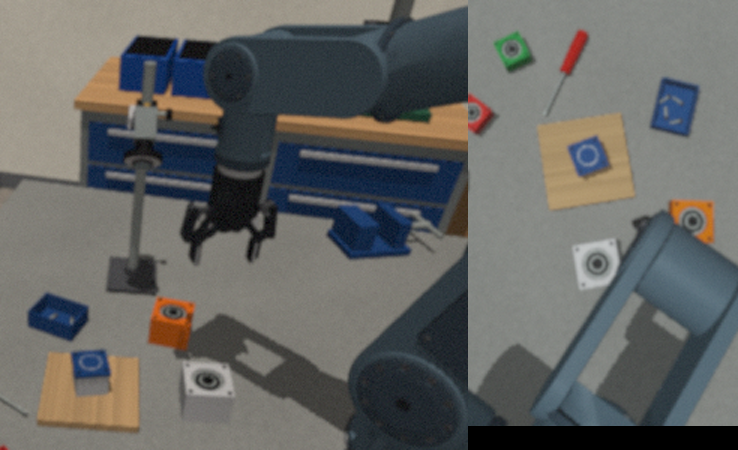

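Request:
move_arm --increments '[{"tx":0.214,"ty":-0.02,"tz":0.06,"turn":-0.2},{"tx":0.214,"ty":-0.02,"tz":0.06,"turn":-0.2},{"tx":0.214,"ty":-0.02,"tz":0.06,"turn":-0.2},{"tx":0.214,"ty":-0.02,"tz":0.08,"turn":-0.2},{"tx":0.214,"ty":-0.02,"tz":0.1,"turn":-0.2},{"tx":0.214,"ty":-0.02,"tz":0.121,"turn":-0.2},{"tx":0.214,"ty":-0.02,"tz":0.121,"turn":-0.2},{"tx":0.214,"ty":-0.02,"tz":0.121,"turn":-0.2},{"tx":0.214,"ty":-0.02,"tz":0.121,"turn":-0.2}]'

```text
time_s: 2.12
eef_pos: [0.551, -0.003, 0.11]
eef_rot: [-0.0, 0.982, 0.19, -0.001]
wrist_force: [1.1, -0.5, 1.1]
opening: 1.0
```

```bash
python3 -c "
from h import *
go(.5517,-.0023,.045,21.8)
snap('a2',{'side':(200,330,160,310),'top':(210,330,120,250)},3)
"
```

```text
t 2.12 pos [ 0.551 -0.003  0.11 ] psi 21.9 tilt 0.10 F [ 1.1 -0.5  1.1] op 1.000
-> tx 0.0011 ty -0.0004 tz 0.0650 turn 0.1
(450, 750, 3)
```

View pics/a2.png

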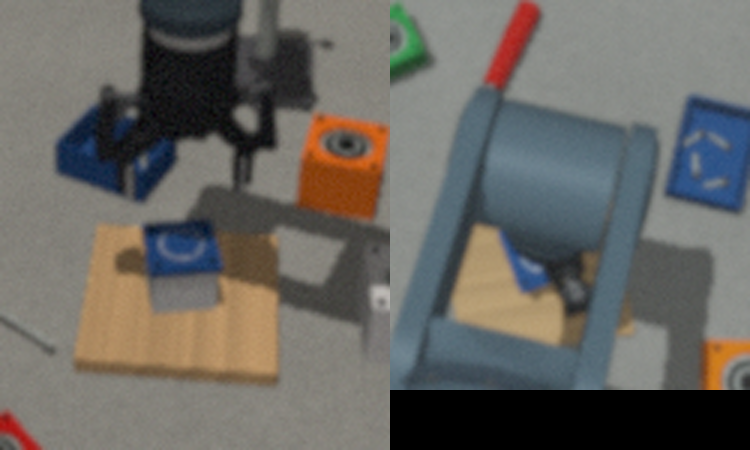

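```bash
python3 -c "
from h import *
d=np.load('sidea2.npz')['d'];P=cloud('side',d).reshape(-1,3)
k=(abs(P[:,0]-.551)<.09)&(abs(P[:,1]+.003)<.06)&(P[:,2]>.085)&(P[:,2]<.25);P=P[k]
u=np.array([np.cos(.38),np.sin(.38)]);a=(P[:,:2]-[.551,-.003])@u;b=(P[:,:2]-[.551,-.003])@[-u[1],u[0]]
for z in np.arange(.085,.22,.008):
    m=(P[:,2]>=z)&(P[:,2]<z+.008)
    for s in(a<0,a>0):
        if (m&s).sum()>2: print('%.3f'%z,(m&s).sum(),'along jaw',a[m&s].min().round(3),a[m&s].max().round(3),'across',b[m&s].min().round(3),b[m&s].max().round(3))
"
```

```text
0.125 8 along jaw -0.048 -0.043 across -0.011 0.01
0.125 3 along jaw 0.042 0.048 across 0.007 0.01
0.133 17 along jaw -0.056 -0.043 across -0.007 0.012
0.133 15 along jaw 0.042 0.056 across -0.008 0.012
0.141 17 along jaw -0.056 -0.042 across -0.012 0.01
0.141 22 along jaw 0.042 0.056 across -0.008 0.011
0.149 17 along jaw -0.055 -0.043 across -0.013 0.012
0.149 16 along jaw 0.043 0.056 across -0.008 0.012
0.157 15 along jaw -0.054 -0.043 across -0.006 0.009
0.157 12 along jaw 0.042 0.055 across 0.005 0.01
0.165 21 along jaw -0.07 -0.043 across 0.004 0.015
0.165 24 along jaw 0.041 0.072 across 0.005 0.012
0.173 63 along jaw -0.073 -0.038 across -0.012 0.015
0.173 69 along jaw 0.036 0.073 across -0.015 0.013
0.181 41 along jaw -0.072 -0.001 across -0.014 0.017
0.181 56 along jaw 0.004 0.073 across -0.015 0.017
0.189 72 along jaw -0.071 -0.0 across -0.014 0.018
0.189 85 along jaw 0.002 0.072 across -0.017 0.018
0.197 46 along jaw -0.07 -0.0 across 0.002 0.017
0.197 47 along jaw 0.0 0.071 across -0.007 0.018
0.205 59 along jaw -0.07 -0.0 across 0.002 0.019
0.205 63 along jaw 0.0 0.07 across -0.014 0.02
0.213 84 along jaw -0.069 -0.001 across 0.0 0.019
0.213 94 along jaw 0.0 0.069 across -0.001 0.022
```

Request:
move_arm --increments '[{"tx":0.001,"ty":0.0,"tz":0.04},{"tx":0.001,"ty":0.0,"tz":0.067},{"tx":0.001,"ty":0.0,"tz":0.067},{"tx":0.001,"ty":0.0,"tz":0.067}]'

```text
validation failed for argument at $.in...
```

Request:
move_arm --increments '[{"tx":0},{"tx":0},{"tx":0},{"tx":0},{"tx":0},{"tx":0},{"tx":0},{"tx":0}]' --gripper 0.0

```text
validation failed for argument at $.in...
```

```bash
python3 -c "
from h import *
go(.5517,-.0023,.043,21.8)
snap('a3',{'side':(200,330,160,310),'top':(210,330,120,250)},3)
"
```

```text
t 2.22 pos [ 0.5521 -0.0035  0.1123] psi 21.9 tilt 0.17 F [ 1.2 -0.4  0.7] op 0.998
-> tx -0.0001 ty -0.0014 tz 0.0693 turn 0.1
(450, 750, 3)
```

View pics/a3.png

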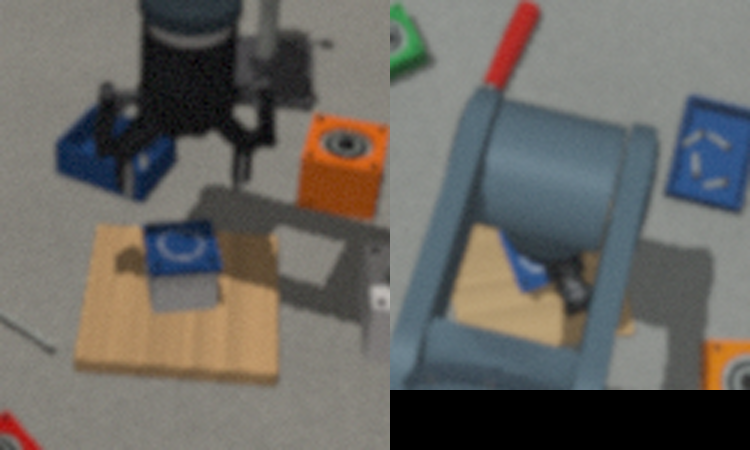

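Request:
move_arm --increments '[{"tx":0.001,"ty":0.0,"tz":0.04,"turn":0},{"tx":0.001,"ty":0.0,"tz":0.067,"turn":0},{"tx":0.001,"ty":0.0,"tz":0.067,"turn":0},{"tx":0.001,"ty":0.0,"tz":0.067,"turn":0}]'

```text
time_s: 2.65
eef_pos: [0.5515, -0.0021, 0.0436]
eef_rot: [-0.0, 0.982, 0.19, -0.001]
wrist_force: [1.2, -0.0, 0.5]
opening: 0.996
```

Request:
move_arm --increments '[{"tx":0,"ty":0,"tz":0,"turn":0},{"tx":0,"ty":0,"tz":0,"turn":0},{"tx":0,"ty":0,"tz":0,"turn":0},{"tx":0,"ty":0,"tz":0,"turn":0},{"tx":0,"ty":0,"tz":0,"turn":0},{"tx":0,"ty":0,"tz":0,"turn":0},{"tx":0,"ty":0,"tz":0,"turn":0},{"tx":0,"ty":0,"tz":0,"turn":0}]' --gripper 0.0

```text
time_s: 3.32
eef_pos: [0.5546, -0.0025, 0.0464]
eef_rot: [0.001, 0.982, 0.191, 0.002]
wrist_force: [-1.2, 0.1, 6.8]
opening: 0.713
```

```bash
python3 -c "
from h import *
go(.5517,-.0023,.043,21.8)
snap('a4',{'side':(200,330,160,310),'top':(210,330,120,250)},3)
"
```

```text
t 3.32 pos [ 0.5546 -0.0025  0.0464] psi 22.0 tilt 0.29 F [-1.2  0.1  6.8] op 0.713
-> tx -0.0026 ty -0.0013 tz 0.0034 turn 0.2
(450, 750, 3)
```

View pics/a4.png

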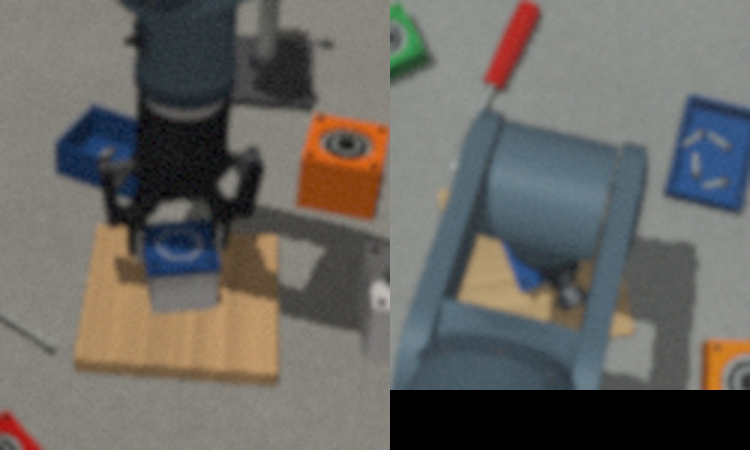

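Request:
move_arm --increments '[{"tx":0,"ty":0,"tz":-0.04,"turn":0},{"tx":0,"ty":0,"tz":-0.08,"turn":0},{"tx":0,"ty":0,"tz":-0.08,"turn":0},{"tx":0,"ty":0,"tz":-0.08,"turn":0}]'

```text
time_s: 3.75
eef_pos: [0.5555, -0.0025, 0.1279]
eef_rot: [0.002, 0.982, 0.191, 0.004]
wrist_force: [-0.5, -0.1, -1.5]
opening: 0.711
```

```bash
python3 -c "
from h import *
go(.503,.220,.11,1)
snap('a5',{'side':(200,330,130,310),'top':(210,330,120,250)},3)
"
```

```text
t 3.75 pos [ 0.5555 -0.0025  0.1279] psi 22.0 tilt 0.52 F [-0.5 -0.1 -1.5] op 0.711
-> tx 0.0346 ty -0.2261 tz 0.0170 turn 21.0
(540, 750, 3)
```

View pics/a5.png

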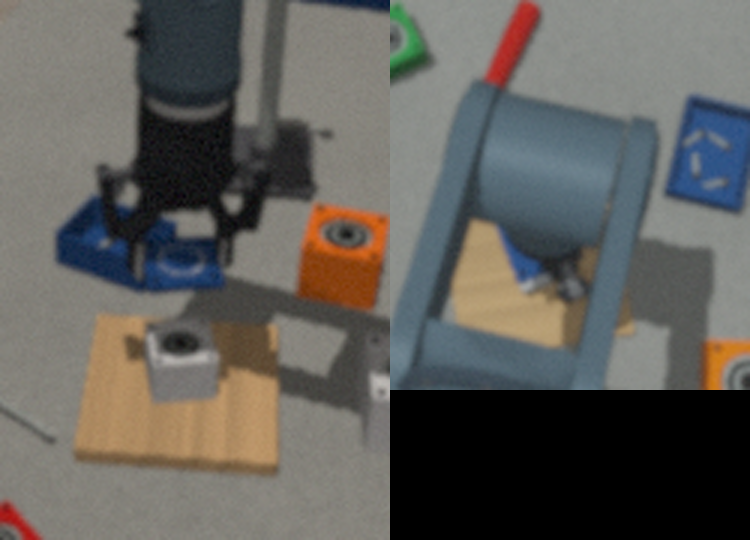

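Request:
move_arm --increments '[{"tx":0.035,"ty":-0.226,"tz":0.0,"turn":21},{"tx":0.035,"ty":-0.226,"tz":0.0,"turn":21},{"tx":0.035,"ty":-0.226,"tz":0.0,"turn":21},{"tx":0.035,"ty":-0.226,"tz":0.0,"turn":21},{"tx":0.035,"ty":-0.226,"tz":0.017,"turn":21},{"tx":0.035,"ty":-0.226,"tz":0.017,"turn":21},{"tx":0.035,"ty":-0.226,"tz":0.017,"turn":21},{"tx":0.035,"ty":-0.226,"tz":0.017,"turn":21},{"tx":0.035,"ty":-0.226,"tz":0.017,"turn":21}]'

```text
time_s: 4.6
eef_pos: [0.4993, 0.2206, 0.1052]
eef_rot: [0.0, 1.0, 0.009, -0.001]
wrist_force: [-0.8, 0.2, -1.4]
opening: 0.707
```

```bash
cat > cov.py <<'E'
from h import *
import sys
tag=sys.argv[1]
o=get_obs();p0=o['eef_pos']
for n in('side','top'):
    d=np.load(n+tag+'.npz'); P=cloud(n,d['d']); h=cv2.cvtColor(d['p'],cv2.COLOR_RGB2HSV)
    m=(h[...,0]>95)&(h[...,0]<130)&(h[...,1]>120)&(h[...,2]>35)&(np.linalg.norm(P[...,:2]-p0[:2],axis=2)<.07)&(P[...,2]>.0)&(P[...,2]<p0[2]+.1)&(P[...,1]<.322)
    q=P[m]; print(n,len(q))
    if len(q)<20: continue
    print(' min',q.min(0).round(4),'max',q.max(0).round(4),'mean',q.mean(0).round(4))
    c=q.mean(0)
    for _ in range(4):
        v=np.linalg.svd(q-c)[2][2]; k=abs((q-c)@v)<.003
        if k.sum()<15: break
        c=q[k].mean(0); v=np.linalg.svd(q[k]-c)[2][2]
        q2=q[k]
    v*=np.sign(v[2]); print(' plane n',v.round(3),'tilt',np.degrees(np.arccos(v[2])).round(1),k.sum(),'rms',np.std((q2-c)@v).round(4),'rel TCP',(c-p0).round(4))
E
python3 -c "
from h import *
go(.503,.222,.11,1)
snap('a6',{'side':(180,320,200,384),'top':(110,240,150,290)},2.8)
"; python3 cov.py a6
```

```text
t 4.60 pos [0.4993 0.2206 0.1052] psi 1.1 tilt 0.13 F [-0.8  0.2 -1.4] op 0.707
-> tx 0.0037 ty -0.0014 tz -0.0048 turn 0.1
(515, 756, 3)
side 540
 min [0.4673 0.1996 0.1242] max [0.5289 0.2616 0.1353] mean [0.498  0.2356 0.1309]
 plane n [0.009 0.008 1.   ] tilt 0.7 510 rms 0.0011 rel TCP [-0.0022  0.0149  0.0252]
top 14
```

View pics/a6.png

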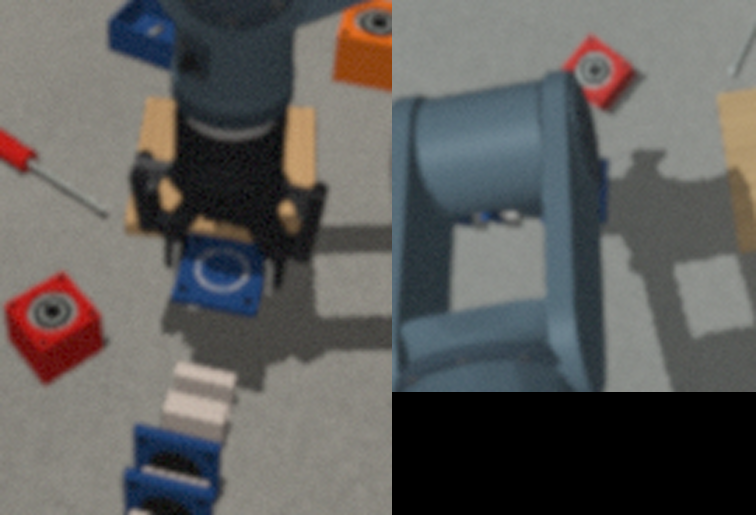

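Request:
move_arm --increments '[{"tx":0.004,"ty":0.0,"tz":0.04,"turn":0},{"tx":0.004,"ty":0.0,"tz":0.07,"turn":0},{"tx":0.004,"ty":0.0,"tz":0.082,"turn":0},{"tx":0.004,"ty":0.0,"tz":0.085,"turn":0},{"tx":0.004,"ty":0.0,"tz":0.088,"turn":0},{"tx":0.004,"ty":0.0,"tz":0.091,"turn":0},{"tx":0.004,"ty":0.0,"tz":0.091,"turn":0}]'

```text
time_s: 5.28
eef_pos: [0.5045, 0.2194, 0.0173]
eef_rot: [0.001, 1.0, 0.008, -0.001]
wrist_force: [-7.7, -5.8, 13.5]
opening: 0.713
```

```bash
python3 -c "
from h import *
go(.503,.222,.01,1)
snap('a7',{'side':(180,320,200,384)},2.8)
"; python3 cov.py a7
```

```text
t 5.28 pos [0.5045 0.2194 0.0173] psi 1.0 tilt 0.10 F [-7.7 -5.8 13.5] op 0.713
-> tx -0.0014 ty -0.0026 tz 0.0073 turn -0.0
(515, 392, 3)
side 436
 min [0.4724 0.1994 0.0399] max [0.5335 0.2597 0.0503] mean [0.5034 0.2334 0.0458]
 plane n [ 0.007 -0.099  0.995] tilt 5.7 423 rms 0.0012 rel TCP [-0.001   0.0136  0.0284]
top 0
```

View pics/a7.png

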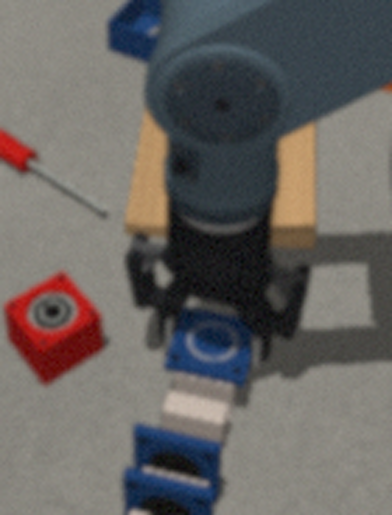

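Request:
move_arm --increments '[{"tx":0,"ty":0.0,"tz":0.003,"turn":0},{"tx":0,"ty":0.0,"tz":0.006,"turn":0},{"tx":0,"ty":0.0,"tz":0.009,"turn":0},{"tx":0,"ty":0.0,"tz":0.011,"turn":0},{"tx":0,"ty":-0.003,"tz":0.011,"turn":0},{"tx":0,"ty":-0.006,"tz":0.011,"turn":0},{"tx":0,"ty":-0.006,"tz":0.011,"turn":0}]'

```text
time_s: 5.97
eef_pos: [0.5062, 0.223, 0.0074]
eef_rot: [0.003, 1.0, 0.009, 0.001]
wrist_force: [-5.5, -20.0, 18.3]
opening: 0.715
```

```bash
python3 -c "
from h import *
go(.503,.222,.01,1)
snap('a8',{'side':(180,320,200,384)},2.8)
"; python3 cov.py a8
```

```text
t 5.97 pos [0.5062 0.223  0.0074] psi 1.0 tilt 0.32 F [ -5.5 -20.   18.3] op 0.715
-> tx -0.0032 ty 0.0009 tz -0.0026 turn -0.0
(515, 392, 3)
side 352
 min [0.474  0.2039 0.0274] max [0.535  0.2604 0.0538] mean [0.5039 0.2379 0.0434]
 plane n [ 0.001 -0.377  0.926] tilt 22.1 328 rms 0.0011 rel TCP [-0.0019  0.0135  0.0358]
top 0
```

View pics/a8.png

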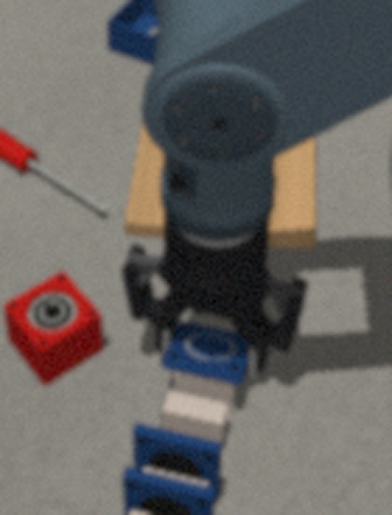

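Request:
move_arm --increments '[{"tx":0,"ty":-0.003,"tz":0.002,"turn":0},{"tx":0,"ty":-0.006,"tz":0.004,"turn":0},{"tx":0,"ty":-0.009,"tz":0.004,"turn":0},{"tx":0,"ty":-0.011,"tz":0.004,"turn":0},{"tx":0,"ty":-0.011,"tz":0.004,"turn":0}]'

```text
time_s: 6.48
eef_pos: [0.5064, 0.2293, 0.0033]
eef_rot: [0.006, 1.0, 0.009, 0.0]
wrist_force: [-5.1, -42.1, 22.9]
opening: 0.704
```

```bash
python3 -c "
from h import *
go(.503,.222,.01,1)
snap('a9',{'side':(180,320,200,384)},2.8)
"; python3 cov.py a9
```

```text
t 6.48 pos [0.5064 0.2293 0.0033] psi 1.0 tilt 0.70 F [ -5.1 -42.1  22.9] op 0.704
-> tx -0.0035 ty 0.0073 tz -0.0066 turn 0.0
(515, 392, 3)
side 275
 min [0.4747 0.2106 0.026 ] max [0.5352 0.2609 0.0569] mean [0.5055 0.2438 0.0454]
 plane n [ 0.011 -0.503  0.864] tilt 30.2 252 rms 0.0012 rel TCP [-0.0008  0.0131  0.0417]
top 22
 min [0.481  0.2106 0.0188] max [0.5247 0.2149 0.0298] mean [0.5016 0.2124 0.0233]
 plane n [ 0.02  -0.974  0.225] tilt 77.0 22 rms 0.0011 rel TCP [-0.0048 -0.017   0.02  ]
```

View pics/a9.png

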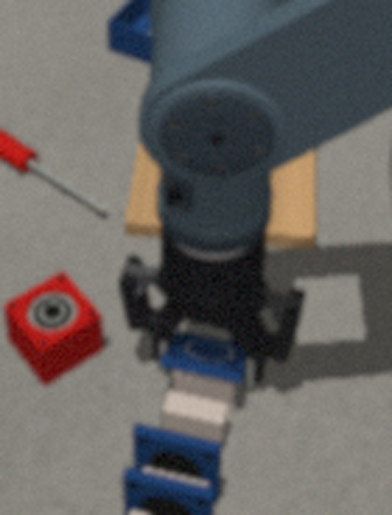

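Request:
move_arm --increments '[{"tx":0,"ty":0.008,"tz":-0.005,"turn":0},{"tx":0,"ty":0.01,"tz":-0.03,"turn":0},{"tx":0,"ty":0.01,"tz":-0.06,"turn":0},{"tx":-0.002,"ty":-0.034,"tz":-0.06,"turn":0},{"tx":-0.002,"ty":-0.034,"tz":-0.06,"turn":0},{"tx":-0.002,"ty":-0.034,"tz":-0.06,"turn":0},{"tx":-0.002,"ty":-0.034,"tz":-0.06,"turn":0}]'

```text
time_s: 7.17
eef_pos: [0.5014, 0.2715, 0.0607]
eef_rot: [0.0, 1.0, 0.009, 0.0]
wrist_force: [0.2, -0.7, -1.4]
opening: 0.713
```

```bash
python3 -c "
from h import *
go(.503,.271,.024,1)
snap('a10',{'side':(180,320,200,384)},2.8)
"; python3 cov.py a10
```

```text
t 7.17 pos [0.5014 0.2715 0.0607] psi 1.0 tilt 0.02 F [ 0.2 -0.7 -1.4] op 0.713
-> tx 0.0016 ty 0.0005 tz 0.0367 turn 0.0
(515, 392, 3)
side 337
 min [0.4696 0.2249 0.0017] max [0.5301 0.3048 0.1291] mean [0.4999 0.285  0.1013]
 plane n [ 0.011 -0.501  0.865] tilt 30.1 281 rms 0.001 rel TCP [-0.001   0.0113  0.0405]
top 54
 min [0.4731 0.2515 0.0761] max [0.523  0.2623 0.0881] mean [0.4953 0.2565 0.0827]
 plane n [ 0.017 -0.732  0.681] tilt 47.1 45 rms 0.0015 rel TCP [-0.005  -0.0141  0.0228]
```

View pics/a10.png

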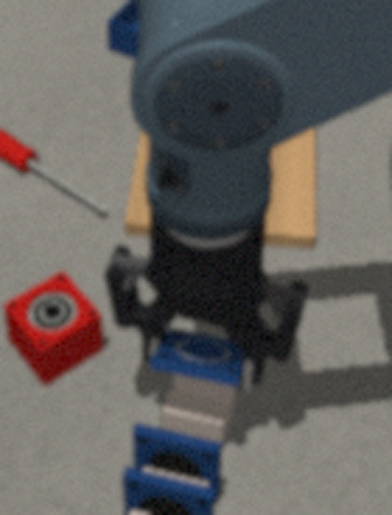

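Request:
move_arm --increments '[{"tx":0.001,"ty":0,"tz":0.03,"turn":0},{"tx":0.001,"ty":0,"tz":0.036,"turn":0},{"tx":0.001,"ty":0,"tz":0.039,"turn":0},{"tx":0.001,"ty":0,"tz":0.042,"turn":0},{"tx":0.001,"ty":0,"tz":0.045,"turn":0},{"tx":0.001,"ty":0,"tz":0.048,"turn":0},{"tx":0.001,"ty":0,"tz":0.048,"turn":0}]'

```text
time_s: 7.85
eef_pos: [0.5045, 0.2737, 0.0165]
eef_rot: [-0.002, 1.0, 0.008, 0.002]
wrist_force: [-9.8, 6.6, 30.1]
opening: 0.707
```

```bash
python3 -c "
from h import *
go(.503,.271,.024,1)
snap('a11',{'side':(180,320,200,384)},2.8)
d=np.load('sidea6.npz')['d'];P=cloud('side',d).reshape(-1,3)
c=np.array([.4993,.2206])
k=(abs(P[:,0]-c[0])<.09)&(abs(P[:,1]-c[1])<.05)&(P[:,2]>.09)&(P[:,2]<.16);P=P[k];a=P[:,0]-c[0];b=P[:,1]-c[1]
for z in np.arange(.095,.16,.004):
    m=(P[:,2]>=z)&(P[:,2]<z+.004)&(abs(b)<.013)&(abs(a)>.028)
    if m.sum()>1: print('%.3f'%z,m.sum(),a[m].min().round(3),a[m].max().round(3))
"; python3 cov.py a11
```

```text
t 7.85 pos [0.5045 0.2737 0.0165] psi 1.0 tilt 0.31 F [-9.8  6.6 30.1] op 0.707
-> tx -0.0015 ty 0.0027 tz -0.0075 turn -0.0
(515, 392, 3)
0.115 7 -0.04 0.036
0.119 12 -0.044 0.042
0.123 19 -0.044 0.044
0.127 31 -0.044 0.042
0.131 32 -0.044 0.044
0.135 21 -0.044 0.044
0.139 21 -0.044 0.044
0.143 18 -0.043 0.044
0.147 17 -0.035 0.038
0.151 14 -0.046 0.05
0.155 32 -0.059 0.055
0.159 9 -0.061 0.056
side 478
 min [0.4725 0.2495 0.0455] max [0.5328 0.3106 0.0892] mean [0.5038 0.2873 0.055 ]
 plane n [ 0.005 -0.196  0.981] tilt 11.3 442 rms 0.0011 rel TCP [-0.      0.0124  0.0382]
top 37
 min [0.4811 0.2544 0.0431] max [0.5272 0.2628 0.0526] mean [0.4986 0.258  0.047 ]
 plane n [-0.013 -0.577  0.817] tilt 35.2 32 rms 0.0016 rel TCP [-0.0064 -0.0155  0.0303]
```

View pics/a11.png

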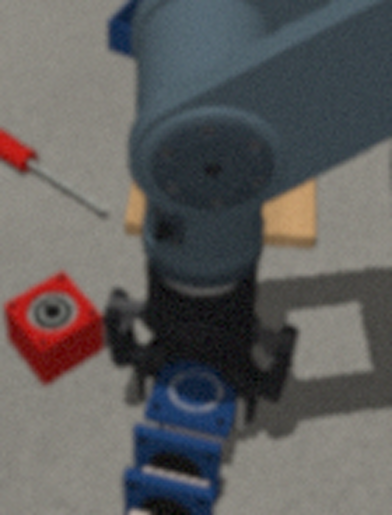

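Request:
move_arm --increments '[{"tx":0,"ty":0,"tz":0,"turn":0},{"tx":0,"ty":0,"tz":0,"turn":0},{"tx":0,"ty":0,"tz":0,"turn":0},{"tx":0,"ty":0,"tz":0,"turn":0},{"tx":0,"ty":0,"tz":0,"turn":0}]' --gripper 1.0

```text
time_s: 8.37
eef_pos: [0.5018, 0.2712, 0.0115]
eef_rot: [0.0, 1.0, 0.008, -0.001]
wrist_force: [0.2, -0.3, -0.6]
opening: 0.998
```

```bash
python3 -c "
from h import *
go(.503,.26,.026,1)
snap('a12',{'side':(180,320,200,384)},2.8)
"; python3 cov.py a12
```

```text
t 8.37 pos [0.5018 0.2712 0.0115] psi 1.0 tilt 0.10 F [ 0.2 -0.3 -0.6] op 0.998
-> tx 0.0010 ty 0.0112 tz -0.0145 turn -0.0
(515, 392, 3)
side 539
 min [0.4727 0.2493 0.0412] max [0.5336 0.3121 0.0875] mean [0.5025 0.2836 0.0474]
 plane n [-0.     0.004  1.   ] tilt 0.2 529 rms 0.0011 rel TCP [0.0007 0.0122 0.0357]
top 22
 min [0.4755 0.2541 0.0432] max [0.5269 0.2608 0.0507] mean [0.4947 0.2565 0.0466]
 plane n [-0.011  0.999  0.03 ] tilt 88.3 20 rms 0.0012 rel TCP [-0.0066 -0.0153  0.0349]
```

View pics/a12.png

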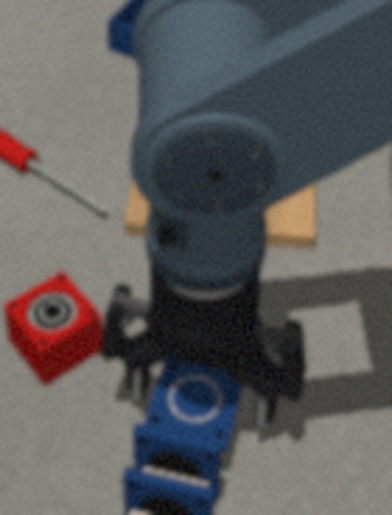

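Request:
move_arm --increments '[{"tx":0.001,"ty":0.009,"tz":-0.0175,"turn":0},{"tx":0.001,"ty":0.009,"tz":-0.0175,"turn":0},{"tx":0.001,"ty":0.009,"tz":-0.0175,"turn":0}]'

```text
time_s: 8.72
eef_pos: [0.5044, 0.2629, 0.0303]
eef_rot: [-0.0, 1.0, 0.008, 0.001]
wrist_force: [0.6, -0.5, 0.3]
opening: 1.004
```

Request:
move_arm --increments '[{"tx":0,"ty":0,"tz":0,"turn":0},{"tx":0,"ty":0,"tz":0,"turn":0},{"tx":0,"ty":0,"tz":0,"turn":0},{"tx":0,"ty":0,"tz":0,"turn":0},{"tx":0,"ty":0,"tz":0,"turn":0},{"tx":0,"ty":0,"tz":0,"turn":0},{"tx":0,"ty":0,"tz":0,"turn":0}]' --gripper 0.0

```text
time_s: 9.3
eef_pos: [0.5035, 0.2631, 0.0297]
eef_rot: [-0.0, 1.0, 0.009, 0.0]
wrist_force: [0.8, 1.5, 0.7]
opening: 0.704
```

Request:
move_arm --increments '[{"tx":0,"ty":0,"tz":-0.03,"turn":0},{"tx":0,"ty":0.022,"tz":-0.035,"turn":0},{"tx":0,"ty":0.045,"tz":-0.035,"turn":0},{"tx":0,"ty":0.045,"tz":-0.035,"turn":0},{"tx":0,"ty":0.045,"tz":-0.035,"turn":0}]'

```text
time_s: 9.72
eef_pos: [0.5037, 0.217, 0.0643]
eef_rot: [0.0, 1.0, 0.008, -0.001]
wrist_force: [0.1, 0.6, -1.2]
opening: 0.707
```

```bash
python3 -c "
from h import *
go(.503,.217,.026,1)
snap('a13',{'side':(180,320,200,384)},2.8)
"; python3 cov.py a13
```

```text
t 9.72 pos [0.5037 0.217  0.0643] psi 0.9 tilt 0.07 F [ 0.1  0.6 -1.2] op 0.707
-> tx -0.0007 ty -0.0001 tz 0.0383 turn -0.1
(515, 392, 3)
side 535
 min [0.4725 0.2061 0.0748] max [0.5331 0.2674 0.086 ] mean [0.5021 0.2413 0.0818]
 plane n [-0.002  0.017  1.   ] tilt 1.0 501 rms 0.0012 rel TCP [-0.0012  0.0225  0.0177]
top 0
```

View pics/a13.png

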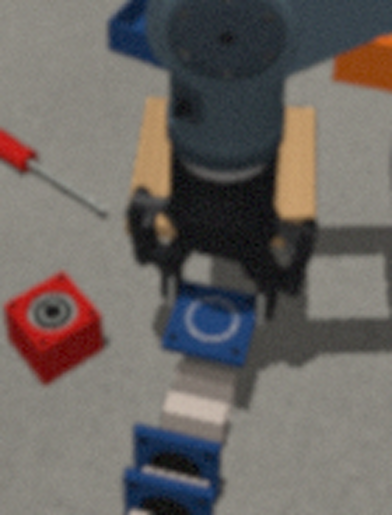

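Request:
move_arm --increments '[{"tx":0,"ty":0,"tz":0.034,"turn":0},{"tx":0,"ty":-0.001,"tz":0.04,"turn":0},{"tx":0,"ty":-0.002,"tz":0.046,"turn":0},{"tx":0,"ty":-0.005,"tz":0.05,"turn":0},{"tx":0,"ty":-0.008,"tz":0.054,"turn":0},{"tx":0,"ty":-0.011,"tz":0.057,"turn":0},{"tx":0,"ty":-0.014,"tz":0.06,"turn":0},{"tx":0,"ty":-0.014,"tz":0.06,"turn":0}]'

```text
time_s: 10.48
eef_pos: [0.5057, 0.2275, 0.0061]
eef_rot: [0.004, 1.0, 0.01, 0.0]
wrist_force: [-1.1, -28.3, 17.6]
opening: 0.703
```

```bash
python3 -c "
from h import *
go(.503,.235,.0005,1)
snap('a14',{'side':(180,320,200,384)},2.8)
"; python3 cov.py a14
```

```text
t 10.48 pos [0.5057 0.2275 0.0061] psi 1.1 tilt 0.46 F [ -1.1 -28.3  17.6] op 0.703
-> tx -0.0026 ty -0.0076 tz 0.0055 turn 0.1
(515, 392, 3)
side 226
 min [0.4739 0.2187 0.0266] max [0.5349 0.2648 0.0606] mean [0.5034 0.2492 0.0493]
 plane n [ 0.017 -0.566  0.824] tilt 34.5 197 rms 0.0013 rel TCP [-0.002   0.0198  0.0424]
top 0
```

View pics/a14.png

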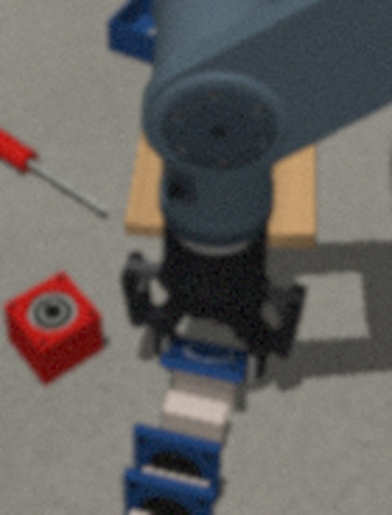

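Request:
move_arm --increments '[{"tx":-0.001,"ty":0.002,"tz":0.002,"turn":0},{"tx":-0.001,"ty":0.002,"tz":0.004,"turn":0},{"tx":-0.001,"ty":0.002,"tz":0.006,"turn":0},{"tx":-0.001,"ty":0.001,"tz":0.008,"turn":0},{"tx":-0.001,"ty":0,"tz":0.009,"turn":0},{"tx":-0.001,"ty":-0.002,"tz":0.009,"turn":0}]'

```text
time_s: 11.08
eef_pos: [0.5061, 0.2297, 0.0007]
eef_rot: [0.004, 1.0, 0.01, 0.002]
wrist_force: [-11.6, -42.6, 49.8]
opening: 0.706
```

```bash
python3 -c "
from h import *
go(.503,.235,.0005,1)
snap('a15',{'side':(180,320,200,384)},2.8)
"; python3 cov.py a15
```

```text
t 11.08 pos [0.5061 0.2297 0.0007] psi 1.2 tilt 0.49 F [-11.6 -42.6  49.8] op 0.706
-> tx -0.0030 ty -0.0053 tz 0.0002 turn 0.2
(515, 392, 3)
side 159
 min [0.4741 0.2225 0.0028] max [0.5357 0.2628 0.0614] mean [0.5044 0.2542 0.0548]
 plane n [ 0.015 -0.655  0.755] tilt 40.9 122 rms 0.0013 rel TCP [-0.0018  0.0232  0.0542]
top 0
```

Request:
move_arm --increments '[{"tx":0,"ty":0.003,"tz":-0.005,"turn":0},{"tx":0,"ty":0.003,"tz":-0.005,"turn":0}]'

```text
time_s: 11.35
eef_pos: [0.505, 0.2301, 0.0027]
eef_rot: [0.0, 1.0, 0.009, 0.002]
wrist_force: [-0.7, -10.1, 14.5]
opening: 0.705
```

Request:
move_arm --increments '[{"tx":0,"ty":0,"tz":0,"turn":0},{"tx":0,"ty":0,"tz":0,"turn":0},{"tx":0,"ty":0,"tz":0,"turn":0},{"tx":0,"ty":0,"tz":0,"turn":0},{"tx":0,"ty":0,"tz":0,"turn":0}]' --gripper 1.0

```text
time_s: 11.77
eef_pos: [0.5023, 0.2312, 0.0001]
eef_rot: [0.0, 1.0, 0.009, -0.001]
wrist_force: [0.9, -0.4, -0.0]
opening: 1.003
```

```bash
python3 -c "
from h import *
go(.503,.235,.0005,1)
snap('a16',{'side':(180,320,200,384)},2.8)
"; python3 cov.py a16
```

```text
t 11.77 pos [5.023e-01 2.312e-01 1.000e-04] psi 1.0 tilt 0.07 F [ 0.9 -0.4 -0. ] op 1.003
-> tx 0.0008 ty -0.0038 tz -0.0004 turn 0.0
(515, 392, 3)
side 119
 min [0.4733 0.2122 0.0005] max [0.5472 0.2566 0.0607] mean [0.503  0.2513 0.054 ]
 plane n [ 0.011 -0.914  0.406] tilt 66.0 97 rms 0.0015 rel TCP [0.0009 0.0209 0.0533]
top 0
```

View pics/a16.png

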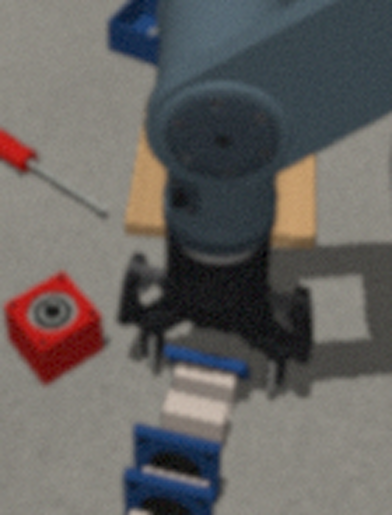

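Request:
move_arm --increments '[{"tx":0.001,"ty":0,"tz":-0.02,"turn":0},{"tx":0.001,"ty":-0.018,"tz":-0.022,"turn":0},{"tx":0.001,"ty":-0.018,"tz":-0.022,"turn":0},{"tx":0.001,"ty":-0.018,"tz":-0.022,"turn":0}]'

```text
time_s: 12.2
eef_pos: [0.5037, 0.2493, 0.0229]
eef_rot: [-0.0, 1.0, 0.009, 0.0]
wrist_force: [-0.8, 0.6, -0.1]
opening: 1.0
```

Request:
move_arm --increments '[{"tx":0,"ty":0,"tz":0,"turn":0},{"tx":0,"ty":0,"tz":0,"turn":0},{"tx":0,"ty":0,"tz":0,"turn":0},{"tx":0,"ty":0,"tz":0,"turn":0},{"tx":0,"ty":0,"tz":0,"turn":0},{"tx":0,"ty":0,"tz":0,"turn":0},{"tx":0,"ty":0,"tz":0,"turn":0}]' --gripper 0.0

```text
time_s: 12.78
eef_pos: [0.5033, 0.2484, 0.0225]
eef_rot: [0.0, 1.0, 0.009, -0.0]
wrist_force: [-1.5, -2.9, 1.2]
opening: 0.712
```

```bash
python3 -c "
from h import *
go(.503,.235,.0005,1)
snap('a17',{'side':(180,320,200,384)},2.8)
"; python3 cov.py a17
```

```text
t 12.78 pos [0.5033 0.2484 0.0225] psi 1.0 tilt 0.06 F [-1.5 -2.9  1.2] op 0.712
-> tx -0.0005 ty 0.0134 tz 0.0220 turn -0.0
(515, 392, 3)
side 72
 min [0.4748 0.2406 0.0313] max [0.5312 0.2561 0.0587] mean [0.5012 0.2527 0.0552]
 plane n [ 0.035 -0.915  0.403] tilt 66.3 71 rms 0.0015 rel TCP [-0.0022  0.0043  0.0326]
top 50
 min [0.4752 0.2216 0.0092] max [0.5267 0.2358 0.0362] mean [0.4999 0.2297 0.023 ]
 plane n [ 0.022 -0.897  0.442] tilt 63.7 50 rms 0.0012 rel TCP [-0.0035 -0.0187  0.0004]
```

View pics/a17.png

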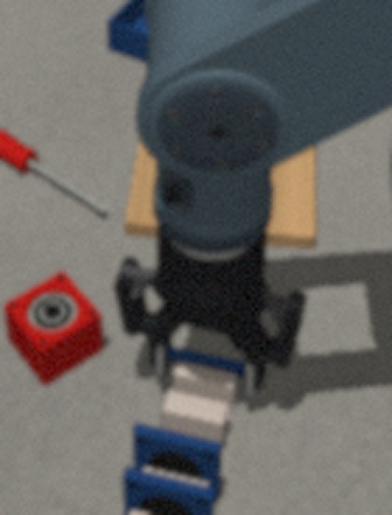

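Request:
move_arm --increments '[{"tx":0,"ty":0.003,"tz":-0.03,"turn":0},{"tx":0,"ty":0.003,"tz":-0.06,"turn":0},{"tx":0,"ty":-0.03,"tz":-0.06,"turn":0},{"tx":0,"ty":-0.03,"tz":-0.06,"turn":0},{"tx":0,"ty":-0.03,"tz":-0.06,"turn":0}]'

```text
time_s: 13.3
eef_pos: [0.5034, 0.2802, 0.0832]
eef_rot: [-0.001, 1.0, 0.01, 0.001]
wrist_force: [0.6, -0.6, -0.7]
opening: 0.712
```

```bash
python3 -c "
from h import *
go(.503,.2788,.0495,1)
snap('a18',{'side':(180,320,200,384),'top':(110,240,150,290)},2.8)
"; python3 cov.py a18
```

```text
t 13.30 pos [0.5034 0.2802 0.0832] psi 1.1 tilt 0.11 F [ 0.6 -0.6 -0.7] op 0.712
-> tx -0.0005 ty 0.0015 tz 0.0337 turn 0.1
(515, 756, 3)
side 120
 min [0.4743 0.2686 0.0851] max [0.5325 0.2874 0.1199] mean [0.5014 0.2833 0.1123]
 plane n [ 0.035 -0.92   0.39 ] tilt 67.0 120 rms 0.0014 rel TCP [-0.0012  0.0046  0.0303]
top 101
 min [0.4744 0.2542 0.0686] max [0.5268 0.2737 0.1082] mean [0.499  0.2636 0.0881]
 plane n [ 0.001 -0.881  0.473] tilt 61.8 96 rms 0.0013 rel TCP [-0.0039 -0.0151  0.006 ]
```

View pics/a18.png

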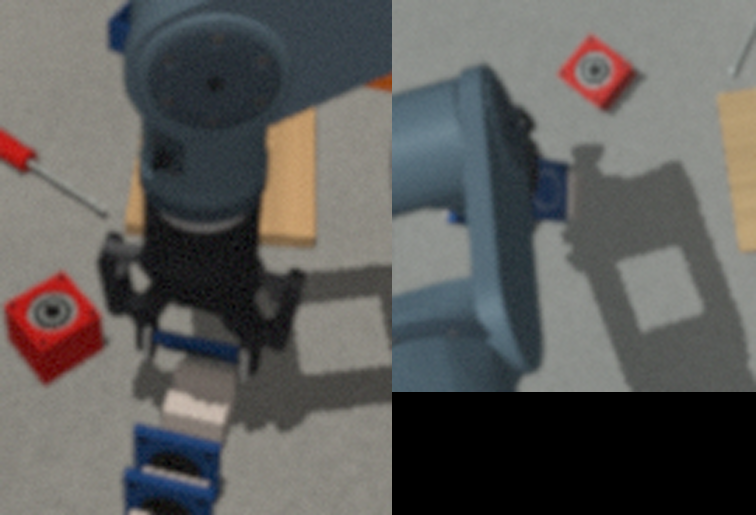

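Request:
move_arm --increments '[{"tx":0,"ty":-0.0075,"tz":0.0,"turn":0},{"tx":0,"ty":-0.0075,"tz":0.0,"turn":0},{"tx":0,"ty":-0.0075,"tz":0.022,"turn":0},{"tx":0,"ty":-0.0075,"tz":0.027,"turn":0},{"tx":0,"ty":-0.0075,"tz":0.0305,"turn":0},{"tx":0,"ty":-0.0075,"tz":0.0305,"turn":0}]'

```text
time_s: 13.9
eef_pos: [0.5052, 0.2887, 0.0561]
eef_rot: [-0.002, 1.0, 0.008, 0.002]
wrist_force: [-7.0, 6.5, 23.3]
opening: 0.712
```

```bash
python3 -c "
from h import *
go(.503,.266,.0526,1)
snap('a19',{'side':(180,320,200,384),'top':(110,240,150,290)},2.8)
"; python3 cov.py a19
```

```text
t 13.90 pos [0.5052 0.2887 0.0561] psi 1.0 tilt 0.34 F [-7.   6.5 23.3] op 0.712
-> tx -0.0026 ty 0.0227 tz 0.0034 turn -0.0
(515, 756, 3)
side 62
 min [0.477  0.2894 0.0782] max [0.5348 0.2971 0.0936] mean [0.5058 0.2933 0.0895]
 plane n [ 0.016 -0.905  0.424] tilt 64.9 62 rms 0.0012 rel TCP [0.0006 0.0046 0.0334]
top 103
 min [0.4765 0.2617 0.0429] max [0.5295 0.2809 0.0774] mean [0.5007 0.271  0.0613]
 plane n [ 0.02  -0.841  0.54 ] tilt 57.3 100 rms 0.0013 rel TCP [-0.0046 -0.0177  0.005 ]
```

View pics/a19.png

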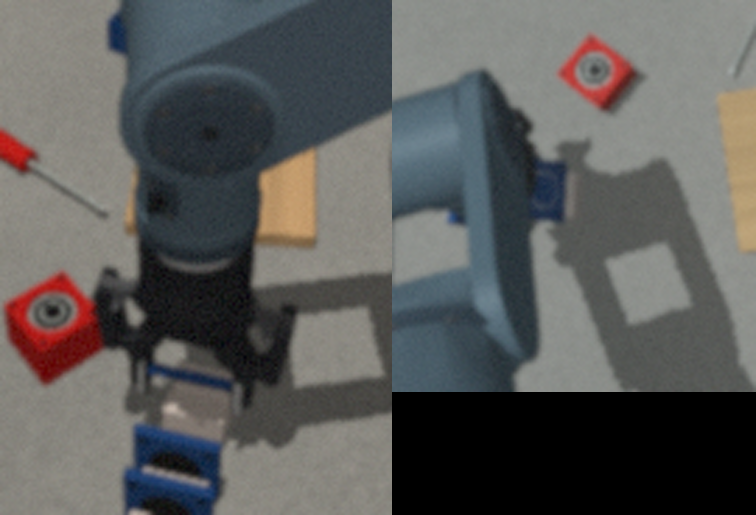

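Request:
move_arm --increments '[{"tx":0,"ty":-0.002,"tz":-0.002,"turn":0},{"tx":0,"ty":-0.003,"tz":-0.002,"turn":0},{"tx":0,"ty":-0.003,"tz":0.0,"turn":0},{"tx":0,"ty":-0.003,"tz":0.002,"turn":0}]'

```text
time_s: 14.33
eef_pos: [0.5047, 0.2913, 0.0538]
eef_rot: [-0.002, 1.0, 0.008, 0.002]
wrist_force: [-9.5, 8.2, 27.1]
opening: 0.712
```

```bash
python3 -c "
from h import *
go(.503,.266,.0526,1)
snap('a20',{'side':(180,320,200,384),'top':(110,240,150,290)},2.8)
p=np.load('sidea20.npz')['p'][300:370,215:285]; cv2.imwrite('pics/a20z.png',cv2.resize(p,None,fx=8,fy=8,interpolation=cv2.INTER_CUBIC)[:,:,::-1])
"; python3 cov.py a20
```

```text
t 14.33 pos [0.5047 0.2913 0.0538] psi 1.0 tilt 0.28 F [-9.5  8.2 27.1] op 0.712
-> tx -0.0022 ty 0.0253 tz 0.0011 turn -0.0
(515, 756, 3)
side 65
 min [0.4763 0.2932 0.0853] max [0.5329 0.2985 0.0913] mean [0.5045 0.296  0.0881]
 plane n [ 0.034 -0.139  0.99 ] tilt 8.2 65 rms 0.0011 rel TCP [-0.0002  0.0045  0.0344]
top 106
 min [0.4758 0.2627 0.0455] max [0.5297 0.2858 0.0775] mean [0.4987 0.2742 0.0611]
 plane n [ 0.022 -0.83   0.557] tilt 56.2 99 rms 0.0013 rel TCP [-0.0062 -0.0175  0.0071]
```

View pics/a20z.png

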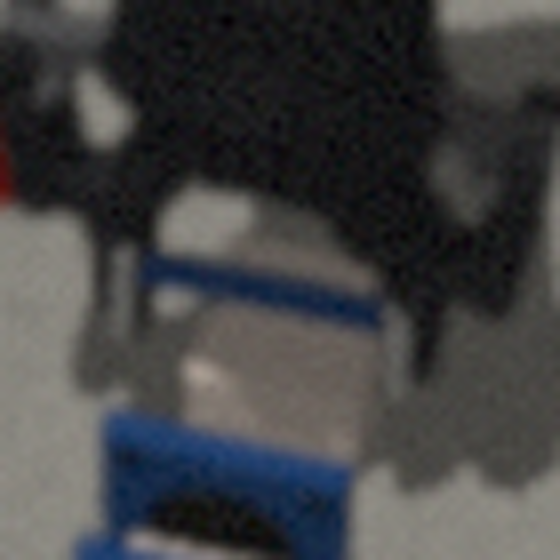

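Request:
move_arm --increments '[{"tx":0,"ty":0,"tz":-0.008,"turn":0},{"tx":0,"ty":-0.0045,"tz":-0.008,"turn":0},{"tx":0,"ty":-0.0045,"tz":-0.008,"turn":0},{"tx":0,"ty":-0.0045,"tz":-0.002,"turn":0},{"tx":0,"ty":-0.0045,"tz":0.0,"turn":0},{"tx":0,"ty":-0.0045,"tz":0.0,"turn":0}]'

```text
time_s: 14.93
eef_pos: [0.5015, 0.2931, 0.0483]
eef_rot: [0.001, 1.0, 0.009, -0.002]
wrist_force: [-0.9, -0.0, -1.0]
opening: 0.711
```

```bash
python3 -c "
from h import *
go(.503,.266,.0526,1)
snap('a21',{'side':(180,320,200,384),'top':(110,240,150,290)},2.8)
"; python3 cov.py a21
```

```text
t 14.93 pos [0.5015 0.2931 0.0483] psi 1.0 tilt 0.20 F [-0.9 -0.  -1. ] op 0.711
-> tx 0.0010 ty 0.0272 tz -0.0043 turn -0.0
(515, 756, 3)
side 64
 min [0.4737 0.2943 0.0792] max [0.5316 0.3005 0.0849] mean [0.5031 0.2977 0.082 ]
 plane n [ 0.024 -0.725  0.689] tilt 46.5 64 rms 0.0012 rel TCP [0.0008 0.0043 0.0328]
top 105
 min [0.4732 0.2645 0.0351] max [0.5269 0.2879 0.0739] mean [0.498  0.276  0.0559]
 plane n [ 0.017 -0.855  0.518] tilt 58.8 95 rms 0.0013 rel TCP [-0.0046 -0.0174  0.0066]
```

Request:
move_arm --increments '[{"tx":0.001,"ty":0.003,"tz":0.0,"turn":0},{"tx":0.001,"ty":0.006,"tz":0.0,"turn":0},{"tx":0.001,"ty":0.009,"tz":0.001,"turn":0},{"tx":0.001,"ty":0.012,"tz":0.002,"turn":0},{"tx":0.001,"ty":0.015,"tz":0.002,"turn":0},{"tx":0.001,"ty":0.015,"tz":0.002,"turn":0}]'

```text
time_s: 15.53
eef_pos: [0.5058, 0.2832, 0.0508]
eef_rot: [-0.004, 1.0, 0.008, 0.002]
wrist_force: [-2.9, 17.3, 5.7]
opening: 0.713
```

```bash
python3 -c "
from h import *
go(.503,.266,.0526,1)
snap('a22',{'side':(180,320,200,384),'top':(110,240,150,290)},2.8)
"; python3 cov.py a22
```

```text
t 15.53 pos [0.5058 0.2832 0.0508] psi 1.0 tilt 0.55 F [-2.9 17.3  5.7] op 0.713
-> tx -0.0030 ty 0.0172 tz -0.0019 turn -0.0
(515, 756, 3)
side 145
 min [0.4774 0.27   0.0383] max [0.5357 0.2924 0.0887] mean [0.5061 0.2867 0.0772]
 plane n [ 0.012 -0.93   0.368] tilt 68.4 142 rms 0.0012 rel TCP [0.0004 0.0034 0.0263]
top 51
 min [0.4771 0.2649 0.0406] max [0.5305 0.2764 0.0667] mean [0.5025 0.2712 0.0552]
 plane n [ 0.015 -0.926  0.378] tilt 67.8 51 rms 0.0012 rel TCP [-0.0032 -0.0121  0.0044]
```

View pics/a22.png

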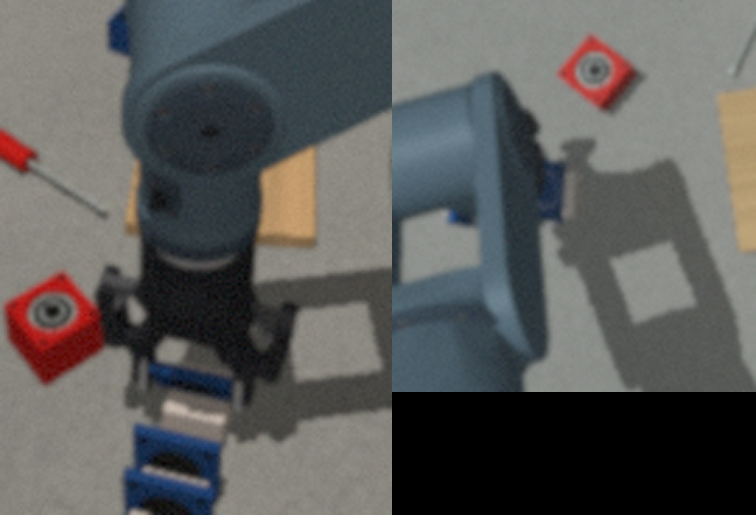

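Request:
move_arm --increments '[{"tx":-0.001,"ty":0.003,"tz":0.002,"turn":0},{"tx":-0.001,"ty":0.006,"tz":0.004,"turn":0},{"tx":-0.001,"ty":0.009,"tz":0.006,"turn":0},{"tx":-0.001,"ty":0.012,"tz":0.008,"turn":0},{"tx":-0.001,"ty":0.014,"tz":0.01,"turn":0},{"tx":-0.001,"ty":0.014,"tz":0.01,"turn":0}]'

```text
time_s: 16.13
eef_pos: [0.5069, 0.2699, 0.0417]
eef_rot: [-0.005, 1.0, 0.008, 0.005]
wrist_force: [1.6, 20.0, 6.8]
opening: 0.714
```

```bash
python3 -c "
from h import *
go(.503,.266,.035,1)
snap('a23',{'side':(180,320,200,384),'top':(110,240,150,290)},2.8)
"; python3 cov.py a23
```

```text
t 16.13 pos [0.5069 0.2699 0.0417] psi 0.9 tilt 0.76 F [ 1.6 20.   6.8] op 0.714
-> tx -0.0040 ty 0.0039 tz 0.0066 turn -0.1
(515, 756, 3)
side 219
 min [0.4763 0.2687 0.0284] max [0.5357 0.2809 0.0823] mean [0.5068 0.2759 0.0681]
 plane n [ 0.003 -0.984  0.181] tilt 79.6 207 rms 0.001 rel TCP [0.0003 0.0061 0.0258]
top 0
```

View pics/a23.png

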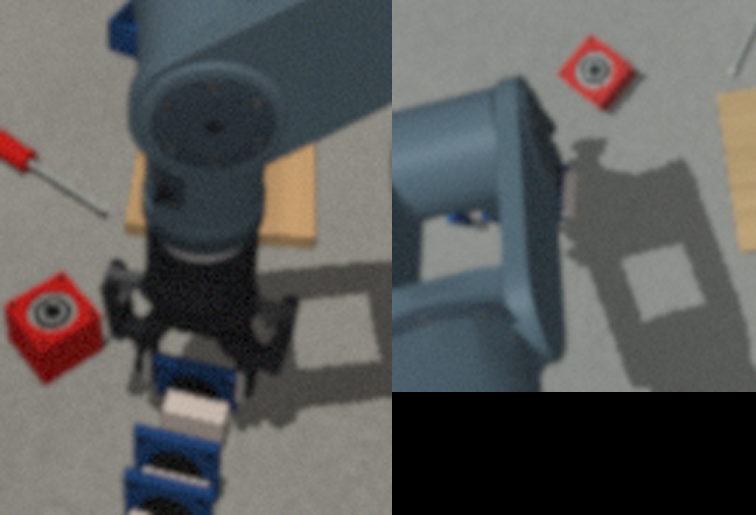

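Request:
move_arm --increments '[{"tx":-0.002,"ty":0.003,"tz":0.003,"turn":0},{"tx":-0.002,"ty":0.004,"tz":0.006,"turn":0},{"tx":-0.002,"ty":0.004,"tz":0.009,"turn":0},{"tx":-0.002,"ty":0.003,"tz":0.012,"turn":0},{"tx":-0.002,"ty":0.002,"tz":0.013,"turn":0},{"tx":-0.002,"ty":0.002,"tz":0.013,"turn":0}]'

```text
time_s: 16.73
eef_pos: [0.5057, 0.2671, 0.0321]
eef_rot: [-0.003, 1.0, 0.009, 0.005]
wrist_force: [-9.8, 10.6, 37.5]
opening: 0.713
```

```bash
python3 -c "
from h import *
go(.503,.266,.03,1)
snap('a24',{'side':(180,320,200,384),'top':(110,240,150,290)},2.8)
"; python3 cov.py a24
```

```text
t 16.73 pos [0.5057 0.2671 0.0321] psi 1.0 tilt 0.65 F [-9.8 10.6 37.5] op 0.713
-> tx -0.0028 ty 0.0010 tz 0.0021 turn -0.0
(515, 756, 3)
side 210
 min [0.4762 0.2658 0.0145] max [0.5345 0.2783 0.0742] mean [0.5049 0.2741 0.0606]
 plane n [ 0.009 -0.992  0.13 ] tilt 82.5 204 rms 0.0011 rel TCP [-0.0005  0.0072  0.0282]
top 0
```

View pics/a24.png

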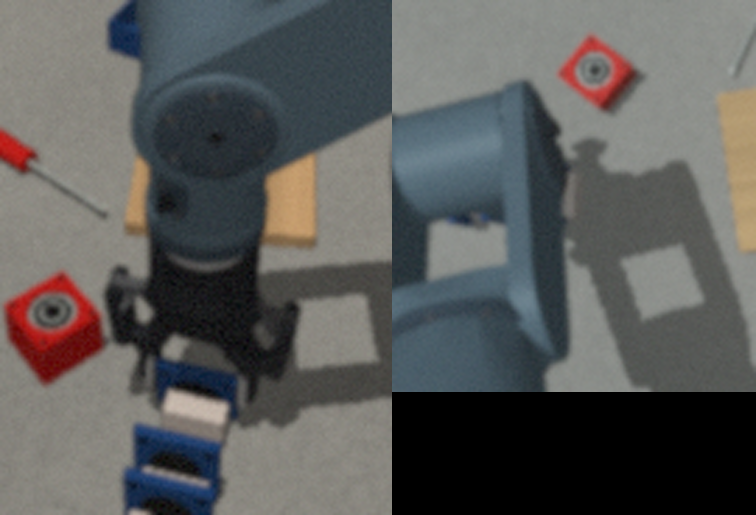

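Request:
move_arm --increments '[{"tx":0,"ty":0,"tz":-0.004,"turn":0},{"tx":0,"ty":0,"tz":-0.004,"turn":0}]'

```text
time_s: 17.0
eef_pos: [0.5049, 0.2667, 0.0329]
eef_rot: [-0.004, 1.0, 0.008, 0.004]
wrist_force: [1.2, 14.4, 7.6]
opening: 0.712
```

Request:
move_arm --increments '[{"tx":0,"ty":0,"tz":0,"turn":0},{"tx":0,"ty":0,"tz":0,"turn":0},{"tx":0,"ty":0,"tz":0,"turn":0},{"tx":0,"ty":0,"tz":0,"turn":0},{"tx":0,"ty":0,"tz":0,"turn":0}]' --gripper 1.0

```text
time_s: 17.42
eef_pos: [0.5012, 0.2624, 0.0289]
eef_rot: [0.0, 1.0, 0.009, -0.0]
wrist_force: [0.1, -0.1, -0.5]
opening: 1.001
```

Request:
move_arm --increments '[{"tx":0,"ty":0,"tz":-0.03,"turn":0},{"tx":0,"ty":0,"tz":-0.06,"turn":0},{"tx":0,"ty":0,"tz":-0.1,"turn":0},{"tx":0,"ty":0.04,"tz":-0.12,"turn":0},{"tx":0,"ty":0.08,"tz":-0.12,"turn":0},{"tx":0,"ty":0.12,"tz":-0.12,"turn":0},{"tx":0,"ty":0.12,"tz":-0.12,"turn":0}]'

```text
time_s: 18.0
eef_pos: [0.5042, 0.1368, 0.1498]
eef_rot: [0.001, 1.0, 0.006, 0.0]
wrist_force: [1.5, 1.3, -0.8]
opening: 1.001
```

```bash
cat > cov2.py <<'E'
from h import *
import sys
tag=sys.argv[1]
for n in('side','top'):
    d=np.load(n+tag+'.npz'); P=cloud(n,d['d']); h=cv2.cvtColor(d['p'],cv2.COLOR_RGB2HSV)
    m=(h[...,0]>95)&(h[...,0]<130)&(h[...,1]>110)&(P[...,0]>.45)&(P[...,0]<.56)&(P[...,2]>.03)&(P[...,2]<.09)
    for a,b in((.245,.30),(.31,.348),(.348,.39)):
        q=P[m&(P[...,1]>a)&(P[...,1]<b)]
        if len(q)>5:
            t=q[q[:,2]>.064]; print(n,len(q),'x %.4f %.4f y %.4f %.4f z98 %.4f'%(q[:,0].min(),q[:,0].max(),q[:,1].min(),q[:,1].max(),np.percentile(q[:,2],95)),'top edge mean',t.mean(0).round(4) if len(t) else '')
            v=np.linalg.svd(q-q.mean(0))[2][2]; print('   n',v.round(3))
E
python3 -c "
from h import *
go(.503,.266,.03,1)
snap('a25',{'side':(180,320,200,384),'top':(110,240,150,290)},2.8)
"; python3 cov2.py 0; python3 cov2.py a25
```

```text
t 18.00 pos [0.5042 0.1368 0.1498] psi 0.7 tilt 0.17 F [ 1.5  1.3 -0.8] op 1.001
-> tx 0.0004 ty -0.1295 tz 0.1194 turn -0.3
(515, 756, 3)
side 303 x 0.4736 0.5321 y 0.3267 0.3344 z98 0.0721 top edge mean [0.5024 0.3311 0.0696]
   n [ 0.006 -0.998 -0.056]
side 298 x 0.4700 0.5283 y 0.3579 0.3674 z98 0.0722 top edge mean [0.4987 0.364  0.0695]
   n [ 0.012 -0.996 -0.088]
top 58 x 0.4756 0.5287 y 0.3250 0.3311 z98 0.0727 top edge mean [0.5016 0.3279 0.0699]
   n [-0.007  0.991 -0.135]
top 64 x 0.4722 0.5254 y 0.3574 0.3641 z98 0.0733 top edge mean [0.4983 0.3606 0.0699]
   n [ 0.006  0.994 -0.112]
side 199 x 0.4740 0.5322 y 0.2703 0.2796 z98 0.0721 top edge mean [0.5022 0.2768 0.0695]
   n [-0.007  0.992 -0.123]
side 304 x 0.4738 0.5328 y 0.3261 0.3352 z98 0.0719 top edge mean [0.5029 0.331  0.0693]
   n [ 0.009 -0.998 -0.062]
side 294 x 0.4700 0.5289 y 0.3579 0.3675 z98 0.0719 top edge mean [0.4992 0.364  0.0695]
   n [ 0.009 -0.996 -0.087]
top 6 x 0.4778 0.4834 y 0.2667 0.2702 z98 0.0609 top edge mean 
   n [ 0.313 -0.942  0.125]
top 73 x 0.4723 0.5255 y 0.3575 0.3638 z98 0.0728 top edge mean [0.4986 0.3605 0.0697]
   n [ 0.001  0.995 -0.098]
```

View pics/a25.png

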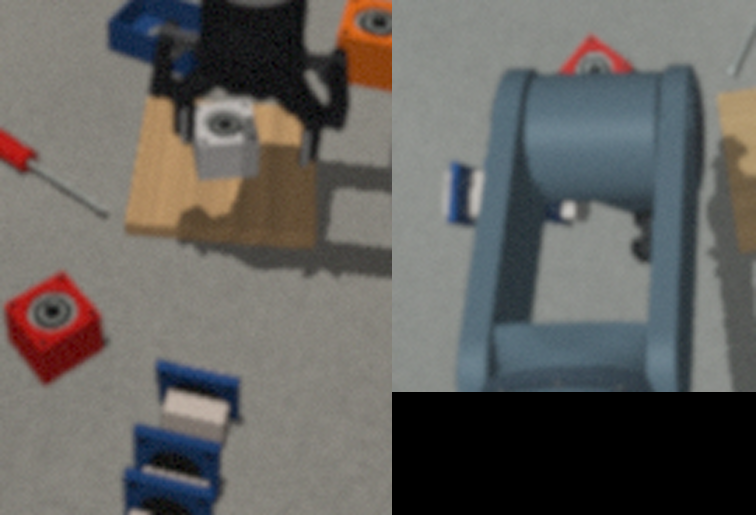

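Run:
```python
from h import *
for n,tag in(('top','0'),('side','0'),('side','a25')):
    d=np.load(n+tag+'.npz');P=cloud(n,d['d']);h=cv2.cvtColor(d['p'],cv2.COLOR_RGB2HSV)
    m=(h[...,0]>8)&(h[...,0]<25)&(h[...,1]>60)&(P[...,2]>.012)&(P[...,2]<.025)&(abs(P[...,0]-.55)<.13)&(abs(P[...,1])<.13)
    nn,l,st,_=cv2.connectedComponentsWithStats(m.astype(np.uint8)); i=1+np.argmax(st[1:,4]); q=P[l==i]
    r=cv2.minAreaRect((q[:,:2]*1000).astype(np.float32)); print(n,tag,r,np.median(q[:,2]).round(4)); print(cv2.boxPoints(r).round(1).tolist())
d=np.load('sidea25.npz');P=cloud('side',d['d']).reshape(-1,3)
q=P[(abs(P[:,0]-.548)<.05)&(abs(P[:,1]-.007)<.05)&(P[:,2]>.058)&(P[:,2]<.068)]
r=cv2.minAreaRect((q[:,:2]*1000).astype(np.float32));print('housing top',len(q),r,np.median(q[:,2]),q.mean(0))
q=P[(abs(P[:,0]-.548)<.05)&(abs(P[:,1]-.007)<.06)&(P[:,2]>.022)&(P[:,2]<.055)]
print(len(q),q.mean(0)); 
for z in np.arange(.022,.07,.006):
  k=q[(q[:,2]>z)&(q[:,2]<z+.006)]
  if len(k): print(z.round(3),len(k),k.min(0).round(4),k.max(0).round(4))
```

```text
top 0 ((544.7678833007812, 10.747451782226562), (168.66844177246094, 169.11541748046875), 10.0192289352417) 0.0182
[[447.0, 79.30000305175781], [476.3999938964844, -87.19999694824219], [642.5, -57.79999923706055], [613.0999755859375, 108.69999694824219]]
side 0 ((546.0870361328125, 9.442604064941406), (170.39749145507812, 174.583984375), 10.088351249694824) 0.0196
[[446.8999938964844, 80.5], [477.5, -91.4000015258789], [645.2999877929688, -61.599998474121094], [614.7000122070312, 110.30000305175781]]
side a25 ((545.5970458984375, 10.455520629882812), (169.89620971679688, 173.08126831054688), 9.935215950012207) 0.0196
[[447.0, 81.0], [476.8999938964844, -89.4000015258789], [644.2000122070312, -60.099998474121094], [614.2999877929688, 110.4000015258789]]
housing top 355 ((548.9266967773438, 4.808067321777344), (56.3648796081543, 59.21580505371094), 21.75078010559082) 0.06360667596089853 [0.54742274 0.00653075 0.06329974]
244 [0.54150553 0.02683007 0.03707055]
0.022 65 [ 0.4982 -0.053   0.022 ] [0.5962 0.0656 0.0278]
0.028 34 [ 5.139e-01 -5.000e-04  2.840e-02] [0.5811 0.0397 0.0336]
0.034 43 [0.5141 0.0179 0.0341] [0.5731 0.0415 0.04  ]
0.04 42 [0.5148 0.017  0.0401] [0.574  0.0399 0.0458]
0.046 38 [0.5151 0.0181 0.0464] [0.5732 0.0403 0.0519]
0.052 22 [0.5174 0.0176 0.0521] [0.5739 0.0392 0.0548]
```

```bash
python3 -c "
from h import *
go(.548,.0065,.11,21.8)"
```

```text
t 18.10 pos [0.5037 0.1411 0.1493] psi 0.8 tilt 0.01 F [0.3 0.3 0.1] op 0.999
-> tx 0.0425 ty 0.1352 tz 0.0393 turn -21.0
```

Request:
move_arm --increments '[{"tx":0.0425,"ty":0.135,"tz":0.0,"turn":-21},{"tx":0.0425,"ty":0.135,"tz":0.0,"turn":-21},{"tx":0.0425,"ty":0.135,"tz":0.01,"turn":-21},{"tx":0.0425,"ty":0.135,"tz":0.039,"turn":-21},{"tx":0.0425,"ty":0.135,"tz":0.039,"turn":-21},{"tx":0.0425,"ty":0.135,"tz":0.039,"turn":-21},{"tx":0.0425,"ty":0.135,"tz":0.039,"turn":-21}]'

```text
time_s: 18.68
eef_pos: [0.5481, 0.0098, 0.1098]
eef_rot: [-0.001, 0.982, 0.191, -0.001]
wrist_force: [-0.2, 0.3, -0.2]
opening: 1.0
```

```bash
python3 -c "
from h import *
go(.548,.0065,.018,21.8)
snap('b1',{'side':(200,330,160,310)},4)
d=np.load('sideb1.npz');P=cloud('side',d['d']).reshape(-1,3)
q=P[(abs(P[:,0]-.548)<.05)&(abs(P[:,1]-.007)<.05)&(P[:,2]>.058)&(P[:,2]<.068)]
r=cv2.minAreaRect((q[:,:2]*1000).astype(np.float32));print('housing top',len(q),r)
"
```

```text
t 18.68 pos [0.5481 0.0098 0.1098] psi 22.0 tilt 0.10 F [-0.2  0.3 -0.2] op 1.000
-> tx -0.0012 ty 0.0032 tz 0.0918 turn 0.2
(600, 520, 3)
housing top 366 ((549.5966796875, 3.2973861694335938), (56.10969543457031, 63.12510681152344), 22.43739891052246)
```

View pics/b1.png

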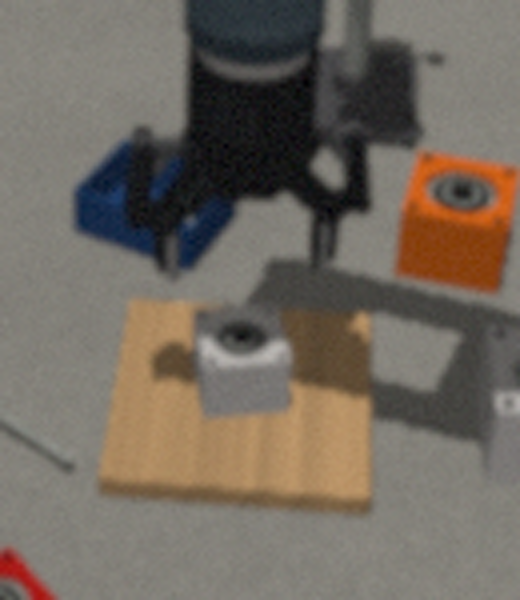

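Request:
move_arm --increments '[{"tx":0,"ty":0.001,"tz":0.04,"turn":0},{"tx":0,"ty":0.001,"tz":0.075,"turn":0},{"tx":0,"ty":0.001,"tz":0.091,"turn":0},{"tx":0,"ty":0.001,"tz":0.091,"turn":0},{"tx":0,"ty":0.001,"tz":0.091,"turn":0}]'

```text
time_s: 19.2
eef_pos: [0.5487, 0.0088, 0.0196]
eef_rot: [-0.0, 0.981, 0.192, -0.0]
wrist_force: [-0.3, -0.1, 0.7]
opening: 0.997
```

Request:
move_arm --increments '[{"tx":0,"ty":0,"tz":0,"turn":0},{"tx":0,"ty":0,"tz":0,"turn":0},{"tx":0,"ty":0,"tz":0,"turn":0},{"tx":0,"ty":0,"tz":0,"turn":0},{"tx":0,"ty":0,"tz":0,"turn":0},{"tx":0,"ty":0,"tz":0,"turn":0},{"tx":0,"ty":0,"tz":0,"turn":0},{"tx":0,"ty":0,"tz":0,"turn":0}]' --gripper 0.0

```text
time_s: 19.87
eef_pos: [0.5506, 0.0075, 0.0216]
eef_rot: [0.001, 0.982, 0.191, 0.002]
wrist_force: [-0.5, 0.5, 6.8]
opening: 0.648
```

Request:
move_arm --increments '[{"tx":0,"ty":0,"tz":-0.03,"turn":0},{"tx":0,"ty":0,"tz":-0.05,"turn":0},{"tx":0,"ty":0,"tz":-0.05,"turn":6},{"tx":0,"ty":0,"tz":-0.05,"turn":11.8},{"tx":0,"ty":0,"tz":-0.05,"turn":11.8}]'

```text
time_s: 20.28
eef_pos: [0.5493, 0.0076, 0.0706]
eef_rot: [0.0, 0.996, 0.087, 0.001]
wrist_force: [-0.1, 0.0, -3.3]
opening: 0.648
```

```bash
python3 -c "
from h import *
go(.53,-.08,.07,10)
snap('b2',{'side':(200,330,160,310)},4)
"
```

```text
t 20.28 pos [0.5493 0.0076 0.0706] psi 10.0 tilt 0.12 F [-0.1  0.  -3.3] op 0.648
-> tx -0.0342 ty 0.0829 tz 0.0006 turn -0.0
(600, 520, 3)
```

View pics/b2.png

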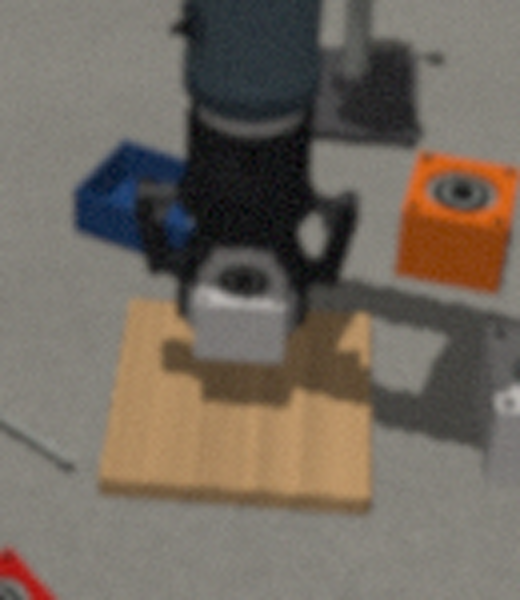

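Request:
move_arm --increments '[{"tx":-0.034,"ty":0.084,"tz":0.0,"turn":0},{"tx":-0.034,"ty":0.084,"tz":0.0,"turn":0},{"tx":-0.034,"ty":0.084,"tz":0.0,"turn":0},{"tx":-0.034,"ty":0.084,"tz":0.03,"turn":0},{"tx":-0.034,"ty":0.084,"tz":0.045,"turn":0},{"tx":-0.034,"ty":0.084,"tz":0.049,"turn":0},{"tx":-0.034,"ty":0.084,"tz":0.049,"turn":0},{"tx":-0.034,"ty":0.084,"tz":0.049,"turn":0}]'

```text
time_s: 21.05
eef_pos: [0.5301, -0.0819, 0.0211]
eef_rot: [0.0, 0.996, 0.09, -0.0]
wrist_force: [-4.8, -2.6, 5.9]
opening: 0.649
```

```bash
cat > hou.py <<'E'
from h import *
import sys
tag=sys.argv[1]; 
o=np.array([.174,-.985]); e0=np.array([.560,-.0731]); u=np.array([.985,.174])
for n in('side','top'):
    d=np.load(n+tag+'.npz');P=cloud(n,d['d']).reshape(-1,3)
    a=(P[:,:2]-e0)@o; b=(P[:,:2]-e0)@u
    m=(abs(b+.03)<.027)&(a>-.06)&(a<.06)&(P[:,2]>.022)&(P[:,2]<.085)
    print(n,m.sum())
    for z in np.arange(.022,.085,.005):
        k=m&(P[:,2]>=z)&(P[:,2]<z+.005)
        if k.sum()>3: print('  z %.3f n %d out %.4f..%.4f mean %.4f'%(z,k.sum(),a[k].min(),a[k].max(),a[k].mean()))
E
python3 -c "
from h import *
go(.5305,-.0814,.02,10)
snap('b3',{'side':(200,330,160,310)},4)
"; python3 hou.py b3
```

```text
t 21.05 pos [ 0.5301 -0.0819  0.0211] psi 10.4 tilt 0.07 F [-4.8 -2.6  5.9] op 0.649
-> tx 0.0005 ty -0.0004 tz 0.0011 turn 0.4
(600, 520, 3)
side 480
  z 0.022 n 35 out -0.0585..-0.0174 mean -0.0282
  z 0.027 n 30 out -0.0236..-0.0186 mean -0.0206
  z 0.032 n 30 out -0.0240..-0.0168 mean -0.0208
  z 0.037 n 25 out -0.0238..-0.0169 mean -0.0210
  z 0.042 n 26 out -0.0230..-0.0174 mean -0.0207
  z 0.047 n 29 out -0.0245..-0.0153 mean -0.0209
  z 0.052 n 27 out -0.0242..-0.0019 mean -0.0204
  z 0.057 n 90 out -0.0256..0.0302 mean 0.0007
  z 0.062 n 178 out -0.0230..0.0357 mean 0.0021
  z 0.067 n 5 out -0.0247..0.0287 mean -0.0016
top 19
  z 0.062 n 9 out -0.0242..-0.0136 mean -0.0192
```

View pics/b3.png

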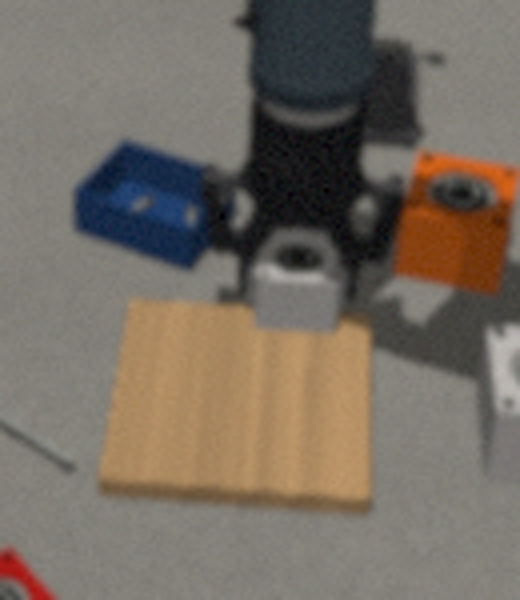

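Request:
move_arm --increments '[{"tx":0,"ty":0,"tz":-0.003,"turn":0},{"tx":0,"ty":-0.003,"tz":-0.003,"turn":0},{"tx":0,"ty":-0.003,"tz":0.0,"turn":0},{"tx":0,"ty":-0.003,"tz":0.0,"turn":0}]'

```text
time_s: 21.48
eef_pos: [0.5301, -0.0777, 0.0211]
eef_rot: [-0.0, 0.996, 0.089, 0.0]
wrist_force: [-2.3, 2.5, 8.8]
opening: 0.647
```

Request:
move_arm --increments '[{"tx":0,"ty":0,"tz":0,"turn":0},{"tx":0,"ty":0,"tz":0,"turn":0},{"tx":0,"ty":0,"tz":0,"turn":0},{"tx":0,"ty":0,"tz":0,"turn":0},{"tx":0,"ty":0,"tz":0,"turn":0}]' --gripper 1.0

```text
time_s: 21.9
eef_pos: [0.5296, -0.078, 0.0201]
eef_rot: [-0.0, 0.996, 0.089, -0.0]
wrist_force: [0.2, 0.1, 0.3]
opening: 0.996
```

```bash
python3 -c "
from h import *
go(.5305,-.0814,.02,10)
snap('b4',{'side':(200,330,160,310)},4)
"; python3 hou.py b4
```

```text
t 21.90 pos [ 0.5296 -0.078   0.0201] psi 10.2 tilt 0.01 F [0.2 0.1 0.3] op 0.996
-> tx 0.0003 ty 0.0035 tz 0.0001 turn 0.2
(600, 520, 3)
side 259
  z 0.022 n 49 out -0.0591..0.0313 mean 0.0040
  z 0.027 n 28 out 0.0245..0.0307 mean 0.0280
  z 0.032 n 31 out 0.0254..0.0325 mean 0.0287
  z 0.037 n 20 out 0.0247..0.0319 mean 0.0286
  z 0.042 n 32 out 0.0240..0.0338 mean 0.0295
  z 0.047 n 26 out 0.0265..0.0332 mean 0.0300
  z 0.052 n 37 out 0.0264..0.0363 mean 0.0308
  z 0.057 n 24 out 0.0285..0.0359 mean 0.0314
  z 0.062 n 12 out 0.0271..0.0384 mean 0.0314
top 5
  z 0.022 n 5 out -0.0494..-0.0186 mean -0.0391
```

View pics/b4.png

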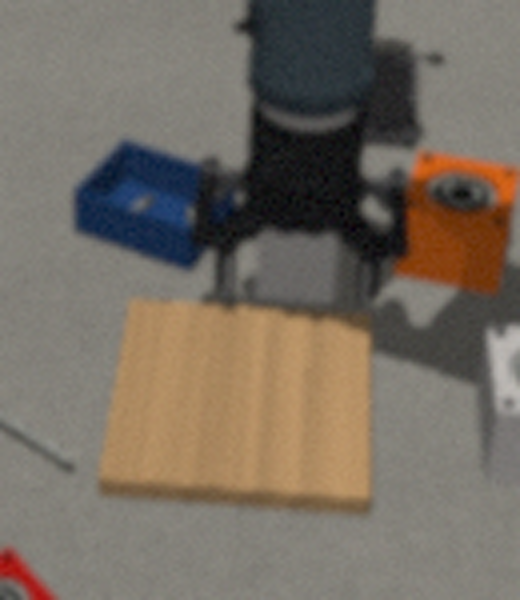

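Request:
move_arm --increments '[{"tx":0,"ty":0,"tz":-0.04,"turn":0},{"tx":0,"ty":0,"tz":-0.08,"turn":0},{"tx":0,"ty":-0.04,"tz":-0.12,"turn":0},{"tx":0,"ty":-0.08,"tz":-0.12,"turn":0},{"tx":0,"ty":-0.12,"tz":-0.12,"turn":0},{"tx":0,"ty":-0.15,"tz":-0.12,"turn":0},{"tx":0,"ty":-0.15,"tz":-0.12,"turn":0}]'

```text
time_s: 22.58
eef_pos: [0.5013, 0.0751, 0.1406]
eef_rot: [-0.001, 0.996, 0.091, -0.0]
wrist_force: [-1.6, -0.2, -0.9]
opening: 1.003
```

```bash
python3 -c "
from h import *
go(.5305,-.0814,.02,10)
snap('b5',{'side':(200,330,160,310),'top':(230,350,130,270)},3)
"; python3 hou.py b5; python3 cov2.py b5
```

```text
t 22.58 pos [0.5013 0.0751 0.1406] psi 10.5 tilt 0.14 F [-1.6 -0.2 -0.9] op 1.003
-> tx 0.0002 ty 0.1595 tz 0.1202 turn 0.5
(450, 750, 3)
side 238
  z 0.022 n 46 out -0.0581..0.0272 mean -0.0043
  z 0.027 n 27 out 0.0223..0.0295 mean 0.0250
  z 0.032 n 27 out 0.0228..0.0283 mean 0.0250
  z 0.037 n 23 out 0.0225..0.0288 mean 0.0250
  z 0.042 n 27 out 0.0216..0.0273 mean 0.0244
  z 0.047 n 29 out 0.0224..0.0284 mean 0.0251
  z 0.052 n 34 out 0.0228..0.0337 mean 0.0265
  z 0.057 n 25 out 0.0220..0.0360 mean 0.0267
top 288
  z 0.022 n 16 out -0.0534..0.0215 mean -0.0243
  z 0.027 n 4 out 0.0211..0.0214 mean 0.0213
  z 0.042 n 5 out 0.0211..0.0216 mean 0.0214
  z 0.047 n 4 out 0.0215..0.0580 mean 0.0461
  z 0.052 n 168 out 0.0209..0.0598 mean 0.0404
  z 0.057 n 86 out 0.0217..0.0597 mean 0.0396
side 204 x 0.4738 0.5326 y 0.2710 0.2797 z98 0.0717 top edge mean [0.5029 0.2768 0.0693]
   n [-0.012  0.992 -0.128]
side 309 x 0.4737 0.5312 y 0.3264 0.3341 z98 0.0724 top edge mean [0.5025 0.3311 0.0697]
   n [-0.011  0.998  0.054]
side 294 x 0.4701 0.5287 y 0.3573 0.3674 z98 0.0727 top edge mean [0.4993 0.3641 0.0698]
   n [ 0.007 -0.998 -0.07 ]
top 70 x 0.4764 0.5298 y 0.2664 0.2772 z98 0.0731 top edge mean [0.5042 0.2739 0.0694]
   n [ 0.032 -0.964  0.265]
top 57 x 0.4754 0.5290 y 0.3254 0.3313 z98 0.0731 top edge mean [0.5019 0.328  0.0693]
   n [-0.002  0.99  -0.139]
top 63 x 0.4722 0.5257 y 0.3572 0.3643 z98 0.0737 top edge mean [0.4982 0.3605 0.0699]
   n [ 0.011 -0.992  0.125]
```

View pics/b5.png

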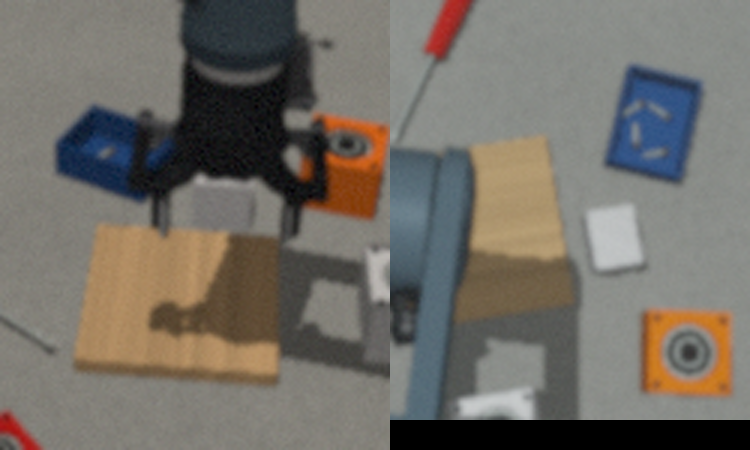

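Run:
```python
from h import *
for n in('top','side'):
    d=np.load(n+'b5.npz');P=cloud(n,d['d']).reshape(-1,3)
    q=P[(P[:,0]>.47)&(P[:,0]<.60)&(P[:,1]<-.085)&(P[:,1]>-.16)&(P[:,2]>.05)&(P[:,2]<.064)]
    q=q[np.linalg.norm(q[:,:2]-np.median(q[:,:2],axis=0),axis=1)<.045]
    r=cv2.minAreaRect((q[:,:2]*1000).astype(np.float32)); print(n,len(q),r,np.median(q[:,2]).round(4),cv2.boxPoints(r).round(1).tolist())
go(.53,-.12,.05,10)
```

```text
top 316 ((537.4695434570312, -121.42347717285156), (56.27201843261719, 45.55335998535156), 10.275386810302734) 0.0561 [[505.70001220703125, -104.0], [513.7999877929688, -148.89999389648438], [569.2000122070312, -138.8000030517578], [561.0999755859375, -94.0]]
side 72 ((535.3612670898438, -105.6934585571289), (53.96969985961914, 13.102499961853027), 5.092778205871582) 0.0556 [[507.8999938964844, -101.5999984741211], [509.1000061035156, -114.5999984741211], [562.7999877929688, -109.80000305175781], [561.7000122070312, -96.80000305175781]]
t 22.68 pos [0.5027 0.0708 0.1404] psi 10.4 tilt 0.02 F [ 0.2 -0.8  0. ] op 0.996
-> tx -0.0077 ty 0.1926 tz 0.0904 turn 0.4
```

```bash
python3 -c "
from h import *
go(.5375,-.1214,.10,10.3);go(.5375,-.1214,.039,10.3)"
```

```text
t 22.68 pos [0.5027 0.0708 0.1404] psi 10.4 tilt 0.02 F [ 0.2 -0.8  0. ] op 0.996
-> tx -0.0005 ty 0.1953 tz 0.0404 turn 0.1
t 22.68 pos [0.5027 0.0708 0.1404] psi 10.4 tilt 0.02 F [ 0.2 -0.8  0. ] op 0.996
-> tx -0.0005 ty 0.1953 tz 0.1014 turn 0.1
```

Request:
move_arm --increments '[{"tx":0,"ty":0.04,"tz":0.0,"turn":0},{"tx":0,"ty":0.08,"tz":0.0,"turn":0},{"tx":0,"ty":0.12,"tz":0.0,"turn":0},{"tx":0,"ty":0.16,"tz":0.02,"turn":0},{"tx":0,"ty":0.195,"tz":0.04,"turn":0},{"tx":0,"ty":0.195,"tz":0.04,"turn":0},{"tx":0,"ty":0.195,"tz":0.04,"turn":0},{"tx":0,"ty":0.195,"tz":0.04,"turn":0}]'

```text
time_s: 23.35
eef_pos: [0.5371, -0.1235, 0.0998]
eef_rot: [-0.0, 0.996, 0.088, -0.001]
wrist_force: [-0.5, 0.8, -0.2]
opening: 1.002
```

```bash
python3 -c "
from h import *
go(.5375,-.1214,.039,10.3)
snap('b6',{'side':(200,330,100,250),'top':(230,350,130,270)},3)"
```

```text
t 23.35 pos [ 0.5371 -0.1235  0.0998] psi 10.1 tilt 0.07 F [-0.5  0.8 -0.2] op 1.002
-> tx 0.0008 ty -0.0020 tz 0.0608 turn -0.2
(450, 750, 3)
```

View pics/b6.png

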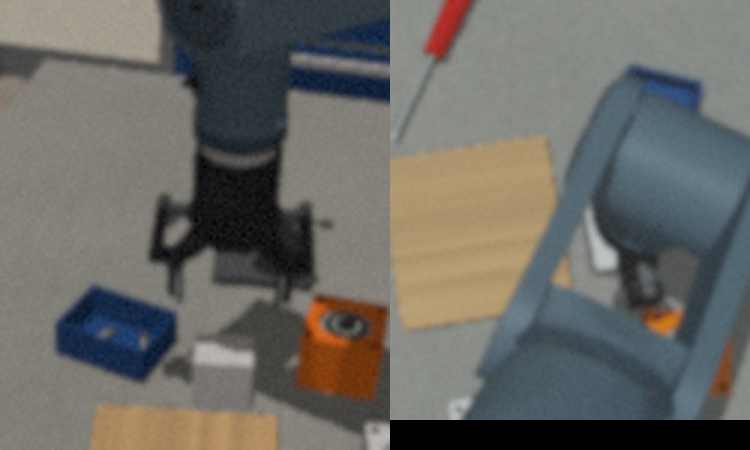

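Request:
move_arm --increments '[{"tx":0.0005,"ty":-0.001,"tz":0.035,"turn":0},{"tx":0.0005,"ty":-0.001,"tz":0.061,"turn":0},{"tx":0.0005,"ty":-0.001,"tz":0.061,"turn":0},{"tx":0.0005,"ty":-0.001,"tz":0.061,"turn":0}]'

```text
time_s: 23.78
eef_pos: [0.5371, -0.1199, 0.0389]
eef_rot: [-0.001, 0.996, 0.09, -0.001]
wrist_force: [0.1, 0.8, 0.7]
opening: 1.005
```

Request:
move_arm --increments '[{"tx":0,"ty":0,"tz":0,"turn":0},{"tx":0,"ty":0,"tz":0,"turn":0},{"tx":0,"ty":0,"tz":0,"turn":0},{"tx":0,"ty":0,"tz":0,"turn":0},{"tx":0,"ty":0,"tz":0,"turn":0},{"tx":0,"ty":0,"tz":0,"turn":0},{"tx":0,"ty":0,"tz":0,"turn":0},{"tx":0,"ty":0,"tz":0,"turn":0}]' --gripper 0.0

```text
time_s: 24.45
eef_pos: [0.5396, -0.1219, 0.0419]
eef_rot: [0.001, 0.996, 0.089, 0.002]
wrist_force: [-1.6, 1.2, 6.5]
opening: 0.639
```

Request:
move_arm --increments '[{"tx":0,"ty":0,"tz":-0.005,"turn":0},{"tx":0,"ty":0,"tz":-0.009,"turn":0},{"tx":0,"ty":0,"tz":-0.009,"turn":0}]'

```text
time_s: 24.7
eef_pos: [0.5387, -0.1216, 0.0497]
eef_rot: [0.001, 0.996, 0.089, 0.001]
wrist_force: [-0.1, -1.4, -2.9]
opening: 0.636
```

```bash
python3 -c "
from h import *
go(.5375,-.1214,.039,10.3)
snap('b7',{'side':(200,330,150,300),'top':(230,350,130,270)},3)"
cat > hs.py <<'E'
from h import *
import sys
tag=sys.argv[1]
# fit planes of grey block near gripper from side view: coordinates out/along/z about TCP
ob=get_obs();p0=ob['eef_pos'];A=rot(ob['eef_rot']); u=A[:,0];o=A[:,1]
d=np.load('side'+tag+'.npz');P=cloud('side',d['d']);h=cv2.cvtColor(d['p'],cv2.COLOR_RGB2HSV)
L=(P-p0); a=L@u; b=L@o; z=L[...,2]
m=(abs(a)<.026)&(abs(b)<.075)&(z<.05)&(z>-.07)&(P[...,2]>.006)&(h[...,1]<60)&(h[...,2]>60)
q=np.c_[a[m],b[m],z[m]]; print('n',len(q))
rng=np.random.default_rng(0); rest=q
for _ in range(3):
    best=None
    if len(rest)<25: break
    for i in range(400):
        s=rest[rng.choice(len(rest),3,replace=False)]; n=np.cross(s[1]-s[0],s[2]-s[0]); l=np.linalg.norm(n)
        if l<1e-5: continue
        n/=l; k=abs((rest-s[0])@n)<.002
        if best is None or k.sum()>best.sum(): best=k
    s=rest[best]; c=s.mean(0); n=np.linalg.svd(s-c)[2][2]; n*=np.sign(n[1] if abs(n[1])>.3 else n[2])
    if n[1]>0 and abs(n[2])<.95: pass
    print('plane n(u,out,z)',n.round(3),'c',c.round(4),'cnt',len(s),'angle(out->z) %.1f'%np.degrees(np.arctan2(n[2],n[1])),'b',s[:,1].min().round(3),s[:,1].max().round(3),'z',s[:,2].min().round(3),s[:,2].max().round(3))
    rest=rest[~best]
E
python3 hs.py b7
```

```text
t 24.70 pos [ 0.5387 -0.1216  0.0497] psi 10.2 tilt 0.12 F [-0.1 -1.4 -2.9] op 0.636
-> tx -0.0012 ty -0.0004 tz 0.0107 turn -0.1
(450, 750, 3)
n 462
plane n(u,out,z) [ 0.007  1.    -0.021] c [-0.0012 -0.0191 -0.0085] cnt 211 angle(out->z) -1.2 b -0.022 -0.016 z -0.038 0.019
plane n(u,out,z) [0.005 0.003 1.   ] c [-0.0007  0.004   0.0173] cnt 153 angle(out->z) 89.8 b -0.023 0.027 z 0.015 0.02
plane n(u,out,z) [ 0.004  1.    -0.026] c [ 0.0047 -0.0166 -0.0166] cnt 54 angle(out->z) -1.5 b -0.018 -0.015 z -0.04 0.016
```

View pics/b7.png

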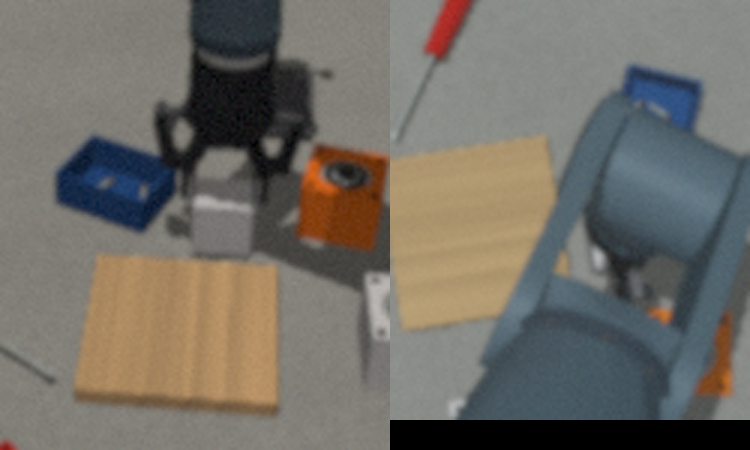

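Request:
move_arm --increments '[{"tx":0,"ty":-0.01,"tz":0,"turn":0},{"tx":0,"ty":-0.018,"tz":0,"turn":0},{"tx":0,"ty":-0.023,"tz":0,"turn":0},{"tx":0,"ty":-0.028,"tz":0,"turn":0},{"tx":0,"ty":-0.033,"tz":0,"turn":0},{"tx":0,"ty":-0.038,"tz":0,"turn":0},{"tx":0,"ty":-0.04,"tz":0,"turn":0},{"tx":0,"ty":-0.04,"tz":0,"turn":0}]'

```text
time_s: 25.47
eef_pos: [0.5327, -0.0853, 0.0504]
eef_rot: [0.004, 0.996, 0.09, 0.002]
wrist_force: [-1.2, -14.5, 4.9]
opening: 0.636
```

```bash
python3 -c "
from h import *
go(.5375,-.1214,.039,10.3)
snap('b8',{'side':(200,330,150,300),'top':(230,350,130,270)},3)"
python3 hs.py b8
```

```text
t 25.47 pos [ 0.5327 -0.0853  0.0504] psi 10.3 tilt 0.50 F [ -1.2 -14.5   4.9] op 0.636
-> tx -0.0017 ty 0.0363 tz 0.0117 turn 0.0
(450, 750, 3)
n 413
plane n(u,out,z) [-0.001 -0.242  0.97 ] c [0.0006 0.0055 0.0164] cnt 195 angle(out->z) 104.0 b -0.016 0.029 z 0.009 0.023
plane n(u,out,z) [-0.009  0.971  0.238] c [-0.0006 -0.0103 -0.0095] cnt 147 angle(out->z) 13.8 b -0.017 -0.003 z -0.032 0.014
plane n(u,out,z) [-0.007 -0.223  0.975] c [-0.0012  0.0049  0.0191] cnt 35 angle(out->z) 102.9 b -0.021 0.02 z 0.014 0.023
```

View pics/b8.png

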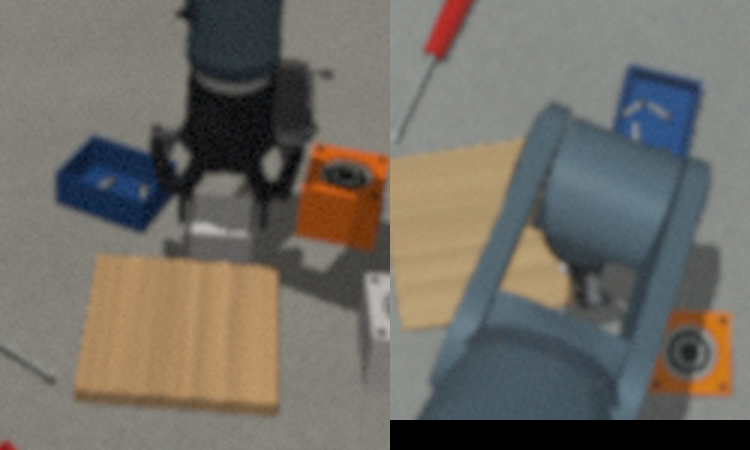

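Request:
move_arm --increments '[{"tx":0,"ty":-0.005,"tz":0,"turn":0},{"tx":0,"ty":-0.01,"tz":0,"turn":0},{"tx":0,"ty":-0.015,"tz":0,"turn":0},{"tx":0,"ty":-0.018,"tz":0,"turn":0},{"tx":0,"ty":-0.021,"tz":0,"turn":0},{"tx":0,"ty":-0.021,"tz":0,"turn":0}]'

```text
time_s: 26.07
eef_pos: [0.529, -0.0634, 0.0496]
eef_rot: [0.003, 0.996, 0.089, 0.002]
wrist_force: [0.7, -10.9, 0.1]
opening: 0.629
```

```bash
python3 -c "
from h import *
go(.5375,-.1214,.039,10.3)
snap('b9',{'side':(200,330,150,300),'top':(230,350,130,270)},3)"
python3 hs.py b9
```

```text
t 26.07 pos [ 0.529  -0.0634  0.0496] psi 10.3 tilt 0.41 F [  0.7 -10.9   0.1] op 0.629
-> tx -0.0020 ty 0.0585 tz 0.0110 turn -0.0
(450, 750, 3)
n 390
plane n(u,out,z) [-0.032  0.594 -0.804] c [0.0003 0.0098 0.0184] cnt 199 angle(out->z) -53.5 b -0.008 0.03 z 0.004 0.033
plane n(u,out,z) [-0.002  0.846  0.534] c [ 0.0004  0.0057 -0.0128] cnt 94 angle(out->z) 32.3 b -0.009 0.019 z -0.032 0.011
plane n(u,out,z) [-0.045  0.612 -0.789] c [-0.0028  0.0167  0.0197] cnt 57 angle(out->z) -52.2 b -0.005 0.031 z 0.0 0.031
```

View pics/b9.png

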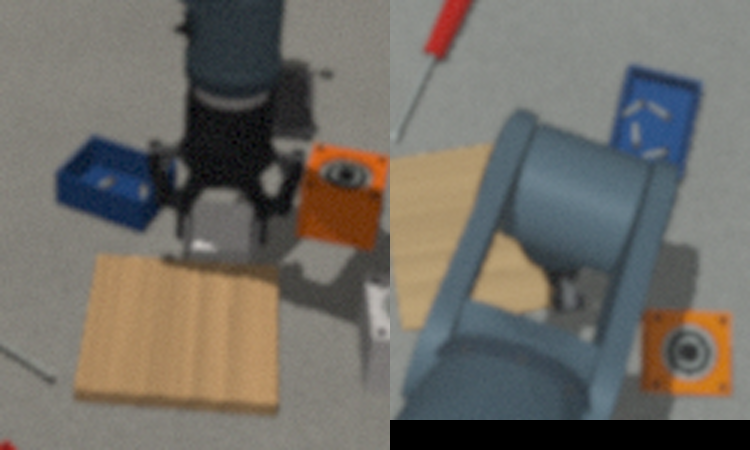

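Request:
move_arm --increments '[{"tx":0,"ty":-0.004,"tz":0,"turn":0},{"tx":0,"ty":-0.008,"tz":0,"turn":0},{"tx":0,"ty":-0.011,"tz":0,"turn":0},{"tx":0,"ty":-0.011,"tz":0,"turn":0}]'

```text
time_s: 26.5
eef_pos: [0.5271, -0.0523, 0.0497]
eef_rot: [0.003, 0.996, 0.09, 0.002]
wrist_force: [0.9, -10.6, 1.7]
opening: 0.629
```

Request:
move_arm --increments '[{"tx":0,"ty":0.003,"tz":-0.02,"turn":0},{"tx":0,"ty":0.005,"tz":-0.05,"turn":0},{"tx":0,"ty":0.005,"tz":-0.08,"turn":0},{"tx":0,"ty":0.005,"tz":-0.1,"turn":0},{"tx":0,"ty":0.005,"tz":-0.1,"turn":0},{"tx":0,"ty":0.005,"tz":-0.1,"turn":0}]'

```text
time_s: 27.0
eef_pos: [0.5265, -0.0549, 0.1488]
eef_rot: [0.0, 0.996, 0.089, 0.001]
wrist_force: [0.5, -1.6, -4.1]
opening: 0.63
```

```bash
python3 -c "
from h import *
go(.5375,-.1214,.039,10.3)
snap('b10',{'side':(200,330,100,250),'top':(230,350,130,270)},3)"
python3 hs.py b10
```

```text
t 27.00 pos [ 0.5265 -0.0549  0.1488] psi 10.2 tilt 0.12 F [ 0.5 -1.6 -4.1] op 0.630
-> tx -0.0012 ty 0.0673 tz 0.1099 turn -0.1
(450, 750, 3)
n 449
plane n(u,out,z) [-0.042  0.624 -0.78 ] c [-0.0005  0.0128  0.0216] cnt 262 angle(out->z) -51.3 b -0.005 0.032 z 0.006 0.037
plane n(u,out,z) [0.005 0.787 0.617] c [-0.0006  0.0123 -0.0128] cnt 105 angle(out->z) 38.1 b -0.006 0.032 z -0.036 0.012
plane n(u,out,z) [-0.051  0.625 -0.779] c [0.0064 0.0127 0.0252] cnt 40 angle(out->z) -51.3 b -0.001 0.029 z 0.013 0.038
```

View pics/b10.png

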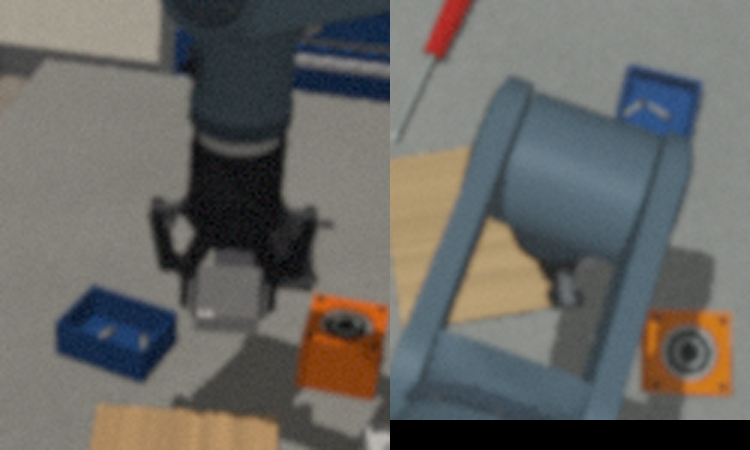

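Request:
move_arm --increments '[{"tx":0,"ty":-0.03,"tz":0.03,"turn":0},{"tx":0,"ty":-0.035,"tz":0.06,"turn":0},{"tx":0,"ty":-0.035,"tz":0.085,"turn":0},{"tx":0,"ty":-0.035,"tz":0.092,"turn":0},{"tx":0,"ty":-0.035,"tz":0.096,"turn":0},{"tx":0,"ty":-0.035,"tz":0.1,"turn":0},{"tx":0,"ty":-0.035,"tz":0.103,"turn":0},{"tx":0,"ty":-0.035,"tz":0.103,"turn":0}]'

```text
time_s: 27.77
eef_pos: [0.5183, -0.0159, 0.0501]
eef_rot: [-0.004, 0.996, 0.089, -0.002]
wrist_force: [-28.6, 26.1, 72.3]
opening: 0.632
```

```bash
python3 -c "
from h import *
go(.5375,-.1214,.039,10.3)
snap('b11',{'side':(200,330,150,300)},3)"
python3 hs.py b11
```

```text
t 27.77 pos [ 0.5183 -0.0159  0.0501] psi 10.2 tilt 0.52 F [-28.6  26.1  72.3] op 0.632
-> tx 0.0002 ty 0.1073 tz 0.0103 turn -0.1
(450, 390, 3)
n 369
plane n(u,out,z) [-0.036  0.699 -0.715] c [0.0004 0.0089 0.0233] cnt 253 angle(out->z) -45.7 b -0.006 0.026 z 0.008 0.04
plane n(u,out,z) [-0.04   0.685 -0.728] c [-0.0011  0.0096  0.0279] cnt 55 angle(out->z) -46.7 b -0.007 0.023 z 0.012 0.042
plane n(u,out,z) [0.009 0.724 0.69 ] c [ 0.0006  0.019  -0.0175] cnt 37 angle(out->z) 43.6 b -0.005 0.035 z -0.034 0.007
```

View pics/b11.png

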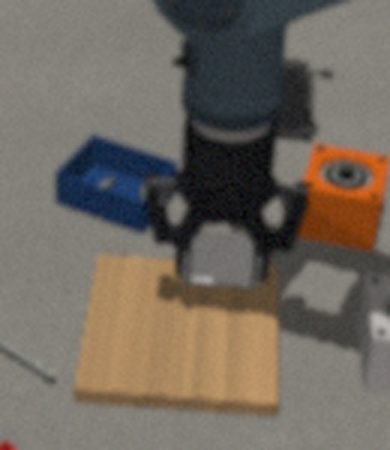

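Request:
move_arm --increments '[{"tx":0.002,"ty":-0.002,"tz":-0.001,"turn":0},{"tx":0.003,"ty":-0.005,"tz":-0.001,"turn":0},{"tx":0.003,"ty":-0.008,"tz":-0.001,"turn":0},{"tx":0.003,"ty":-0.01,"tz":-0.001,"turn":0},{"tx":0.003,"ty":-0.01,"tz":-0.001,"turn":0}]'

```text
time_s: 28.28
eef_pos: [0.5204, -0.0108, 0.047]
eef_rot: [0.001, 0.996, 0.089, -0.001]
wrist_force: [-8.7, -0.7, 20.7]
opening: 0.635
```

```bash
python3 -c "
from h import *
go(.5375,-.1214,.039,10.3)
snap('b12',{'side':(200,330,150,300)},3)"
python3 hs.py b12
```

```text
t 28.28 pos [ 0.5204 -0.0108  0.047 ] psi 10.3 tilt 0.12 F [-8.7 -0.7 20.7] op 0.635
-> tx -0.0029 ty 0.1118 tz 0.0081 turn -0.0
(450, 390, 3)
n 356
plane n(u,out,z) [-0.038  0.751 -0.659] c [0.0004 0.0095 0.0249] cnt 243 angle(out->z) -41.3 b -0.005 0.026 z 0.008 0.043
plane n(u,out,z) [-0.065  0.864 -0.499] c [-0.0012  0.0104  0.0267] cnt 54 angle(out->z) -30.0 b -0.003 0.022 z 0.006 0.044
plane n(u,out,z) [-0.044  0.754 -0.655] c [-0.0024  0.0026  0.0216] cnt 22 angle(out->z) -41.0 b -0.007 0.021 z 0.011 0.043
```

Request:
move_arm --increments '[{"tx":0,"ty":0,"tz":-0.02,"turn":0},{"tx":0,"ty":0,"tz":-0.05,"turn":0},{"tx":0,"ty":0,"tz":-0.085,"turn":0},{"tx":0,"ty":0,"tz":-0.116,"turn":0},{"tx":0,"ty":0,"tz":-0.116,"turn":0},{"tx":0,"ty":0,"tz":-0.116,"turn":0}]'

```text
time_s: 28.88
eef_pos: [0.5214, -0.0105, 0.1624]
eef_rot: [0.0, 0.996, 0.089, 0.001]
wrist_force: [0.9, 0.5, -4.4]
opening: 0.633
```

```bash
python3 -c "
from h import *
go(.4971,-.0953,.163,9.15)
snap('b13',{'side':(200,330,100,250),'top':(200,330,130,270)},3)"
python3 hs.py b13
```

```text
t 28.88 pos [ 0.5214 -0.0105  0.1624] psi 10.2 tilt 0.08 F [ 0.9  0.5 -4.4] op 0.633
-> tx -0.0389 ty 0.0791 tz -0.0006 turn 1.1
(450, 780, 3)
n 421
plane n(u,out,z) [-0.045  0.741 -0.67 ] c [-0.0002  0.0105  0.0273] cnt 303 angle(out->z) -42.1 b -0.005 0.027 z 0.011 0.045
plane n(u,out,z) [0.001 0.685 0.729] c [-0.0007  0.0133 -0.0041] cnt 43 angle(out->z) 46.8 b -0.008 0.036 z -0.025 0.02
plane n(u,out,z) [-0.065  0.563 -0.824] c [-0.0005  0.0113  0.0269] cnt 37 angle(out->z) -55.6 b -0.003 0.027 z 0.016 0.039
```

View pics/b13.png

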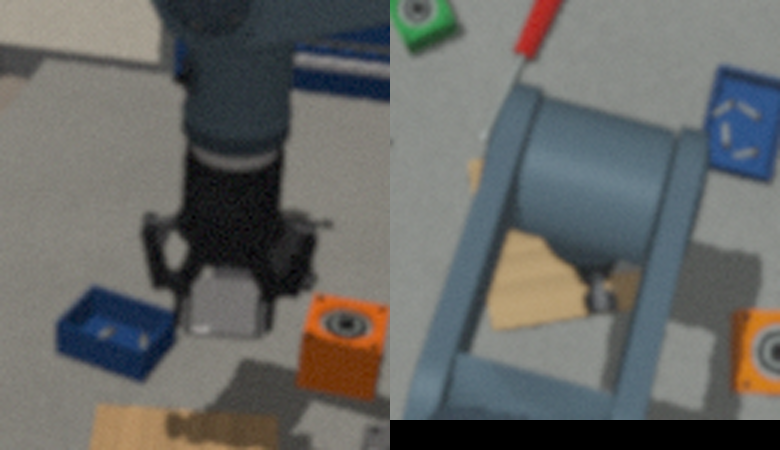

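Request:
move_arm --increments '[{"tx":-0.015,"ty":0.03,"tz":0.0,"turn":1.1},{"tx":-0.03,"ty":0.055,"tz":0.0,"turn":1.1},{"tx":-0.039,"ty":0.07,"tz":0.001,"turn":1.1},{"tx":-0.039,"ty":0.078,"tz":0.001,"turn":1.1},{"tx":-0.039,"ty":0.078,"tz":0.001,"turn":1.1},{"tx":-0.039,"ty":0.078,"tz":0.001,"turn":1.1},{"tx":-0.039,"ty":0.078,"tz":0.001,"turn":1.1},{"tx":-0.039,"ty":0.078,"tz":0.001,"turn":1.1}]'

```text
time_s: 29.65
eef_pos: [0.4964, -0.0931, 0.1607]
eef_rot: [-0.0, 0.997, 0.08, -0.0]
wrist_force: [-0.7, 0.6, -2.7]
opening: 0.63
```

```bash
python3 -c "
from h import *
go(.4969,-.0941,.1612,9.15)
snap('b14',{'side':(200,350,20,170),'top':(250,420,130,270)},2.4)"
python3 hs.py b14
```

```text
t 29.65 pos [ 0.4964 -0.0931  0.1607] psi 9.2 tilt 0.07 F [-0.7  0.6 -2.7] op 0.630
-> tx 0.0003 ty 0.0010 tz -0.0005 turn 0.0
(360, 768, 3)
n 392
plane n(u,out,z) [-0.049  0.746 -0.664] c [0.0005 0.0092 0.0245] cnt 257 angle(out->z) -41.7 b -0.006 0.026 z 0.007 0.042
plane n(u,out,z) [-0.039  0.761 -0.648] c [-0.0019  0.0133  0.0247] cnt 67 angle(out->z) -40.4 b -0.003 0.026 z 0.004 0.039
plane n(u,out,z) [-0.005  0.671  0.741] c [-0.0006  0.0173 -0.0117] cnt 46 angle(out->z) 47.8 b -0.007 0.037 z -0.029 0.011
```

View pics/b14.png

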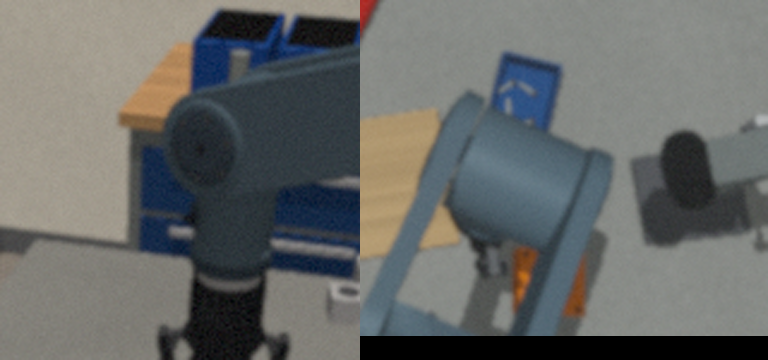

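Run:
```python
from h import *
ob=get_obs();p0=ob['eef_pos'];A=rot(ob['eef_rot']);u=A[:,0];o=A[:,1]
d=np.load('sideb14.npz');P=cloud('side',d['d']);h=cv2.cvtColor(d['p'],cv2.COLOR_RGB2HSV)
L=P-p0;a=L@u;b=L@o;z=L[...,2]
w=-.746*b+.664*z; n=.664*b+.746*z
m=(abs(w-.0094)<.0035)&(n>0)&(n<.05)&(abs(a)<.06)
print('u hist',np.histogram(a[m],bins=np.arange(-.05,.051,.004)))
m2=m&(abs(a)<.022); print('n pct',np.percentile(n[m2],[0,2,50,98,100]).round(4))
# mask by brightness of block
print('V by u',[ (round(x,3),int(np.median(h[...,2][m&(a>x)&(a<x+.004)]))) for x in np.arange(-.044,.044,.004) if (m&(a>x)&(a<x+.004)).sum()>2])
# head unmoved?
T=cloud('top',np.load('topb14.npz')['d']); T0=cloud('top',np.load('top0.npz')['d'])
r=(slice(175,215),slice(380,430)); k=(T0[r][...,2]>.3)&(T[r][...,2]>.3); print('head shift',np.median(T[r][k]-T0[r][k],axis=0))
# screw bin & driver compare
for nm,(x0,x1,y0,y1,z0,z1) in dict(bin=(.55,.75,-.26,-.09,.02,.05)).items():
    for tag in('0','b5'):
        Q=cloud('top',np.load('top'+tag+'.npz')['d']).reshape(-1,3);q=Q[(Q[:,0]>x0+.04)&(Q[:,0]<x1)&(Q[:,1]>y0)&(Q[:,1]<y1)&(Q[:,2]>z0)&(Q[:,2]<z1)];print(nm,tag,len(q),q.mean(0).round(4))
```

```text
u hist (array([ 0,  0,  0,  1,  1, 10, 27, 24, 24, 24, 27, 23, 24, 25, 26, 26, 25,
       23, 21,  5,  0,  2,  0,  0,  0]), array([-0.05 , -0.046, -0.042, -0.038, -0.034, -0.03 , -0.026, -0.022,
       -0.018, -0.014, -0.01 , -0.006, -0.002,  0.002,  0.006,  0.01 ,
        0.014,  0.018,  0.022,  0.026,  0.03 ,  0.034,  0.038,  0.042,
        0.046,  0.05 ]))
n pct [0.0028 0.0034 0.0255 0.0468 0.0476]
V by u [(np.float64(-0.028), 99), (np.float64(-0.024), 112), (np.float64(-0.02), 112), (np.float64(-0.016), 112), (np.float64(-0.012), 110), (np.float64(-0.008), 111), (np.float64(-0.004), 112), (np.float64(0.0), 111), (np.float64(0.004), 112), (np.float64(0.008), 111), (np.float64(0.012), 111), (np.float64(0.016), 111), (np.float64(0.02), 108), (np.float64(0.024), 93)]
head shift [ 6.94015444e-06 -1.48128499e-05 -4.26663431e-05]
bin 0 230 [ 0.6558 -0.1653  0.0351]
bin b5 231 [ 0.6557 -0.1651  0.0353]
```

Request:
move_arm --increments '[{"tx":0,"ty":0.001,"tz":-0.001,"turn":0},{"tx":0,"ty":0.0015,"tz":-0.002,"turn":0},{"tx":0,"ty":0.0015,"tz":-0.002,"turn":0},{"tx":0,"ty":0.0015,"tz":-0.002,"turn":0},{"tx":0,"ty":0.0015,"tz":-0.002,"turn":0},{"tx":0,"ty":0.0015,"tz":-0.002,"turn":0},{"tx":0,"ty":0.0015,"tz":-0.002,"turn":0},{"tx":0,"ty":0.0015,"tz":-0.002,"turn":0},{"tx":0,"ty":0.0015,"tz":-0.002,"turn":0},{"tx":0,"ty":0.0015,"tz":-0.002,"turn":0},{"tx":0,"ty":0.0015,"tz":-0.002,"turn":0},{"tx":0,"ty":0.0015,"tz":-0.002,"turn":0}]'

```text
time_s: 30.75
eef_pos: [0.4967, -0.0957, 0.1633]
eef_rot: [-0.0, 0.997, 0.079, -0.0]
wrist_force: [0.6, 0.5, -2.9]
opening: 0.629
```

```bash
python3 -c "
from h import *
go(.4969,-.0941,.1612,9.15)
snap('b15',{'side':(200,340,80,270)},3)"
python3 hs.py b15; python3 cov2.py b15
```

```text
t 30.75 pos [ 0.4967 -0.0957  0.1633] psi 9.1 tilt 0.00 F [ 0.6  0.5 -2.9] op 0.629
-> tx 0.0005 ty -0.0016 tz 0.0021 turn -0.0
(570, 420, 3)
n 388
plane n(u,out,z) [-0.026  0.746 -0.665] c [0.0003 0.0101 0.0246] cnt 235 angle(out->z) -41.7 b -0.005 0.027 z 0.007 0.042
plane n(u,out,z) [-0.017  0.738 -0.675] c [-0.0043  0.0087  0.0276] cnt 64 angle(out->z) -42.4 b -0.008 0.023 z 0.01 0.042
plane n(u,out,z) [-0.006  0.674  0.739] c [ 0.0003  0.016  -0.0099] cnt 51 angle(out->z) 47.6 b -0.002 0.04 z -0.031 0.008
side 203 x 0.4739 0.5325 y 0.2700 0.2799 z98 0.0724 top edge mean [0.5029 0.2768 0.0695]
   n [-0.011  0.992 -0.125]
side 304 x 0.4737 0.5324 y 0.3261 0.3349 z98 0.0722 top edge mean [0.5027 0.3311 0.0695]
   n [ 0.012 -0.998 -0.055]
side 289 x 0.4697 0.5289 y 0.3575 0.3676 z98 0.0723 top edge mean [0.4985 0.3642 0.0695]
   n [ 0.015 -0.997 -0.082]
top 55 x 0.4762 0.5301 y 0.2666 0.2771 z98 0.0725 top edge mean [0.5052 0.274  0.069 ]
   n [ 0.038 -0.966  0.257]
top 56 x 0.4756 0.5288 y 0.3246 0.3309 z98 0.0729 top edge mean [0.5005 0.3278 0.0692]
   n [-0.007  0.988 -0.156]
top 69 x 0.4723 0.5256 y 0.3575 0.3646 z98 0.0734 top edge mean [0.4981 0.3606 0.07  ]
   n [-0.009  0.993 -0.118]
```

View pics/b15.png

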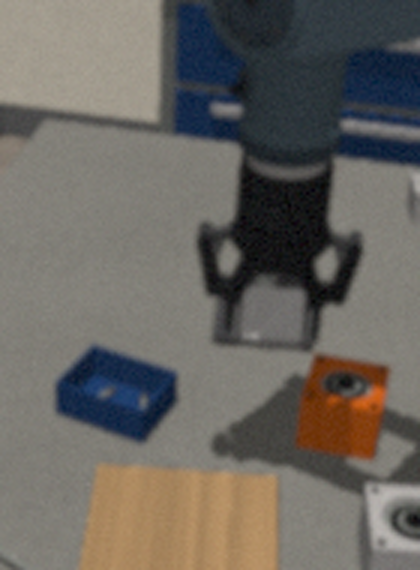

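```bash
python3 -c "
from h import *
print(workorder.hand_in())"
```

```text
the job is handed in; nothing more can be done
None
```

The job is handed in at about 31 s. By my last checks both steps are met, though neither camera could see the bearing face directly.

**Cover:** I lifted it off the housing and tilted it against the rack's outer wall. After a few regrips I stood it on edge in the slot at y = -48 mm and let go. Its top stands level with the stored covers (0.072 m).
- **Lean:** the side view shows about 7° from upright. The top view gave about 15°, but it read the stored covers too high as well. The slot geometry allows at most about 11°, inside the 15° limit.

**Housing:** my plan to lean it on the board edge failed. It tipped right over and landed on its side on the bench. I gripped it near the top, turned it by dragging it against the board's edge and pressing it on the board, and carried it to the camera. The grip holds only a corner region of the block, but the pose stayed steady over the last second.
- **Angle:** the face is tilted about 48° above level, against a measured lens slant of 48.3°. The sides are square to within about 3°.
- **Position:** the face is about 180–183 mm from the lens and within about 3 mm of its axis. This is worked out from the two faces I could see, because the wrist hid the bearing face from the top camera.

**Everything else:** the camera head, the stored covers and the screw bin measured the same as at the start. The screwdriver was never touched, but I did not re-measure it.

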